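Shut the gas and set the lock-off block

TASK

Make the gas safe for work on the hob: first turn the stop valve's lever fully shut, square across the pipe. Then lift the tall lock-off block out of its lane in the parts bin by its two ends, stand it on the open worktop and let go, take it again by its long sides and lower it, without dropping it, into the cradle on the pipe so that it sits flat on the cradle floor. Leave the lever shut and the other parts and tools where they are.

Things in the scene. Friction and masses are not known exactly. Their poses are not given: they have to be found in the camera images.
- valve: Fixed stop valve on a bridge of copper pipe. Origin on the worktop straight under the valve stem; x is across the pipe (away from the robot at yaw 0), y along the pipe, z up. The pipe (22 mm thick, axis 35 mm up) runs from y = -70 to y = +145 mm and goes down into the worktop at both ends. The brass valve body is 38 mm thick.
- lever (a joint): Angle of the valve lever about the upright stem: 0 = shut, stop, lever points along the valve's -x, square across the pipe; 1.571 = open, stop, lever points along the valve's +y, over the pipe and the cradle. It turns stiffly (about 2 N at the grip) and stays where it is left. From above it turns anticlockwise to shut.
- stem (a point): Point on the lever's hinge axis, 72 mm above the worktop, level with the lever. The lever's hub is 28 mm across and its flat arm is 12 mm wide, 8 mm thick.
- lever_grip (a point): Centre of the lever's black rubber grip, 108 mm from the hinge axis, 72 mm up. The grip is 46 mm long (82 to 128 mm from the axis), 14 mm wide and 20 mm high (62 to 82 mm above the worktop). Its x axis points from the grip towards the stem.
- cradle (a point): Centre of the floor of the steel cradle on the pipe, 75 mm from the stem along valve +y, 50 mm up; axes as the valve's. Inside 64 mm (x) by 40 mm (y). Back wall at +x, 5 mm thick, 55 mm above the floor; elsewhere only lips 3 mm thick, 5 mm high. The block goes here with its length along x, either way round; fingers have room only at its long sides. The open lever lies over the cradle.
- bin: Fixed grey parts bin, 160 mm (x) by 148 mm (y), 67 mm high; origin centre of its underside. Floor 12 mm thick. Three lanes along x side by side at y = -48, 0 and +48 mm, each 150 mm by 44 mm inside, walls 4 to 5 mm thick. One part lies in each lane; which one is where varies.
- block: The lock-off block: loose plain aluminium block 56 mm long (x), 30 mm wide (y), 40 mm high (z), 0.18 kg or so, with a dark padlock hole 10 mm across seen on its long sides; the tallest of the bin's parts. Origin centre of its underside. It stands in a lane of the bin with its length along the lane; the lane walls leave finger room only at its ends.
- coupling: Bystander in another bin lane: brass pipe sleeve, standing, 32 mm across, 36 mm high. Origin centre of its underside.
- packer: Bystander in another bin lane: low aluminium packer 40 x 30 x 14 mm. Origin centre of its underside.
- wrench: Bystander: steel wrench 200 mm long lying on the worktop beyond the valve. Its length is x; origin centre of its underside.
- burner_cap: Bystander: dark round burner cap 72 mm across, 12 mm thick, lying on the worktop beyond the bin. Origin centre of its underside.
There are look-alikes about, which are no part of the job. What is shaped like the block but purple is not meant.

How it is judged:
By the outcome, as a careful person would: the job done as asked, in the order asked, and still so for the second after the job is handed in, with the robot touching nothing.
It also fails if it takes over 67 s, if anything falls off the work surface, if the arm or the gripper's body presses on something with over 40 N, if the wrist force passes 120 N, or if a joint passes its speed limit or range.

ROBOT

A 7-joint arm with a two-finger parallel gripper is mounted at the origin on the work surface. World frame = base frame: x ahead of the robot, y to its left, z up, the work surface at z = 0. Lengths are in m, angles in rad, forces in N, time in s.
With the tool pointing down it reaches from about 0.35 to 0.775 m from the base axis. Payload 3.1 kg.
Tool frame: the origin (TCP) lies at the very end of the fingers, on their centre line; the grasp point (between the pads) lies 19 mm behind it (manip.hold_point_z is the distance from the TCP to the grasp point, in m); z points along the fingers, y is the direction in which the jaws open and shut (so a half turn about z gives the same grasp; the last joint's range is limited). The gripper opens to 85 mm and grips with 20 to 120 N. Pads are 22 mm wide; open, the fingers measure 114 mm over their backs; the gripper's body (76 mm by 85 mm) begins 54 mm behind the grasp point. The pads swing forward as they close: fully open they stand 13 mm farther back than shut.
Start: joints at [-1.387, 0.311, 0.014, 1.512, -0.004, 1.319, -0.027], TCP at [0.123, 0.536, 0.21] pointing down, gripper open.
Joint ranges: [-2.7, 2.7], [-0.3, 1.91], [-1.27, 1.3], [0.12, 2.57], [-1.44, 4.58], [0.2, 2.03], [-3.05, 3.05]. Speed limits (rad/s): [2.79, 2.79, 3.14, 3.14, 3.14, 3.14, 3.14].

INTERFACE

Orientations are given as a 3x3 rotation matrix whose columns are the frame's x, y, z axes.
In Python, from rig import manip gives the robot as it stands.
- The arm moves only by the tool arm_command, never from a script. Its argument "commands" is a list of rows, each an object of numbers: "wx", "wy", "wz": the turn, a rotation vector about the tool's x, y, z in degrees; "x", "y", "z": the shift along the tool's x, y, z in cm; "hand": the finger opening in cm, from 0 to 8.54. In form: [{"wx": .., "wy": .., "wz": .., "x": .., "y": .., "z": .., "hand": ..}, ...]. A call has 1 to 12 rows; each row shifts and turns the commanded pose from where the row before left it, along the tool's axes as they then stand; what a row does not reach is not made up. A row lasts 1/12 s, in which the tool goes at most 41.7 mm and 7.16 degrees, less where a joint would pass 70% of its speed; a pose out of reach is approached as far as the arm can. A call is refused whole if a number of a shift passes 4.17 or a number of a turn 7.16, either way. A call with a gripper value outside its range is refused whole. The fingers move at their own pace and stop on an object; "newtons" is the grip in N (left out, the last holds). Time passes only in rows, so rows that do not move let the fingers close. It gives the time, the measured TCP pose, the force and the opening at its end, in the units of the state.
- manip.get_state(): the state, without advancing time (a new reading comes with each control period).
- manip.capture(name): name is "scene" or "top" or "wrist"; returns (picture, depth): 400x640x3 uint8, red, green, blue; 400x640 float32, m along the optical axis (not along the pixel's ray), 0 where there is no reading.
- manip.camera_info(name): a dict with "K" (3x3 intrinsics, pixels), "origin" and "attitude" of the camera in the world. Camera axes: x right, y down, z forward; pixel columns grow to the right and rows downward; lengths in m; the calibration is good to about 2 mm. A picture is of the moment at which its call begins: read the wrist's pose just before it. camera_info takes no time and is no camera call; for the wrist camera it gives the pose at the moment of the call.
- manip.job_done(): hands the job in, once; it reports no verdict.
Trained networks look in the newest picture that a camera, given by its name, has taken for a name from the list of things; names that differ only in an ending like _2 or _b are one class to them, and where a whole thing is asked for, a point or a joint stands for the part that bears it (a point fixed in the world has none). Each returns a list of dicts, best first, with "conf" (0 to 1); they miss things now and then, are a little off and sometimes report something else, mostly with a low value. They report only what shows in the picture. A call takes as long as a camera call. They do not tell look-alikes from the thing itself.
- manip.outline_of(camera, thing): "mask" (400x640 bool, what is visible of it).
- manip.pinpoint(camera, thing): "location" ([x, y, z] in m, in the coordinates of the camera as it stood for that picture, good to about 4 mm: a listed point, or the origin of a listed thing).
The state is a dict: "time_s": time; "joints": joint angles; "joint_velocities": joint speeds; "effort": joint torques, N m; "ee_pos": TCP position; "orientation": TCP orientation; "contact_force": force on the tool from outside, world axes, zero at the start; "wrist_torque": the same for the moment, N m; "finger_gap": opening from 0.0 (shut) to 1.0 (fully open).
Only numpy, scipy, OpenCV 4.12 (cv2) and the standard library are available. Lean on these libraries where they do the work, as an engineer would, in place of code of your own. Each camera call takes 0.05 s, during which the arm holds its last target. There are 200 camera calls.

## Working session

There is one attempt and no reset: what is moved stays moved. The work goes in short steps, Python scripts to look and compute and a tool call to move; the robot and the scene stay as the last step left them, time stands still between calls to the robot, and variables do not carry over. Pictures are saved under pics/ and viewed, about 8 in all and at most 12, crops included, and the job is handed in when it is done.

Besides the shell and the picture viewer there is one more tool, called after ">>>" as name([rows], argument=value, ...), one row to a line, values as JSON. arm_command: Moves the arm, as the interface text tells. Its arguments: {"type":"object","properties":{"commands":{"type":"array"},"newtons":{"type":"number"}},"required":["commands"]}

```bash
ls; mkdir -p pics; cat > h.py <<'E'
import numpy as np, cv2
from rig import manip
np.set_printoptions(precision=4,suppress=True)
def save(n,img): cv2.imwrite('pics/'+n+'.png',np.ascontiguousarray(img[:,:,::-1]))
def w(c,p):
    i=manip.camera_info(c); return np.array(i['origin'])+np.array(i['attitude'])@np.array(p)
def cloud(c,depth):
    i=manip.camera_info(c);K=np.array(i['K'])
    v,u=np.mgrid[:400,:640]
    P=np.stack([(u-K[0,2])/K[0,0]*depth,(v-K[1,2])/K[1,1]*depth,depth],-1)
    return P@np.array(i['attitude']).T+np.array(i['origin'])
E
python3 - <<'E'
from h import *
s=manip.get_state(); print(s['time_s'],s['ee_pos'],s['orientation'],s['finger_gap'])
a,d=manip.capture('scene'); b,e=manip.capture('top')
save('top',b); save('scene',a)
for c,dep in (('top',e),('scene',d)):
    i=manip.camera_info(c);print(c,i['origin'],i['attitude'],i['K'])
    np.save(c+'_cl.npy',cloud(c,dep))
    for t in ['valve','stem','lever_grip','cradle','bin','block','coupling','packer','wrench','burner_cap']:
        for r in manip.pinpoint(c,t)[:3]: print(c,t,round(r['conf'],2),w(c,r['location']))
print(manip.get_state()['time_s'])
E
```

```text
pics
0.0 [0.123  0.5353 0.2085] [[-0.9746  0.2238 -0.0004]
 [ 0.2238  0.9746 -0.0023]
 [-0.0001 -0.0024 -1.    ]] 0.9992762721480134
top [ 0.466  -0.0358  1.0786] [[-0.0243 -0.9957  0.0892]
 [-0.9997  0.0251  0.0078]
 [-0.01   -0.0889 -0.996 ]] [[469.9617   0.     315.6247]
 [  0.     469.9617 200.1538]
 [  0.       0.       1.    ]]
top valve 0.8 [ 0.5953  0.1044 -0.0019]
top stem 0.84 [0.5942 0.1002 0.069 ]
top lever_grip 0.94 [0.5516 0.2046 0.0732]
top lever_grip 0.54 [ 0.522  -0.3271  0.0056]
top cradle 0.62 [0.5743 0.1795 0.0468]
top bin 0.91 [ 0.5092 -0.2794  0.0002]
top block 0.73 [ 0.586  -0.089  -0.0037]
top block 0.64 [ 0.3205 -0.1937 -0.0031]
top block 0.63 [ 0.4844 -0.1044 -0.0025]
top coupling 0.54 [ 0.5118 -0.2742  0.0099]
top packer 0.64 [ 0.5199 -0.3242  0.0079]
top wrench 0.98 [ 0.7842  0.1425 -0.0001]
top wrench 0.27 [ 0.512  -0.2786  0.0006]
top burner_cap 0.71 [ 0.7391 -0.1692  0.0013]
scene [1.2675 0.1357 0.8556] [[-0.2183  0.7022 -0.6777]
 [ 0.9759  0.1568 -0.1518]
 [-0.0003 -0.6945 -0.7195]] [[502.5618   0.     323.7349]
 [  0.     502.5618 201.9688]
 [  0.       0.       1.    ]]
scene valve 0.88 [ 0.5937  0.1073 -0.0016]
scene stem 0.8 [0.5947 0.1054 0.0724]
scene lever_grip 0.76 [0.5495 0.2046 0.0659]
scene lever_grip 0.42 [ 0.5111 -0.2717  0.003 ]
scene cradle 0.96 [0.5803 0.1795 0.0499]
scene bin 0.96 [ 0.5121 -0.2726 -0.0013]
scene block 0.79 [ 0.5003 -0.2267  0.011 ]
scene block 0.76 [ 0.5856 -0.0958  0.0038]
scene block 0.6 [ 0.3147 -0.1944 -0.0037]
scene coupling 0.75 [ 0.7794  0.1432 -0.0038]
scene coupling 0.63 [ 0.5102 -0.2748  0.0094]
scene packer 0.64 [ 0.5219 -0.3262  0.0147]
scene wrench 0.64 [ 0.7784  0.1415 -0.0065]
scene wrench 0.5 [ 0.508  -0.2753  0.0025]
scene burner_cap 0.9 [ 0.7341 -0.1659  0.0011]
1.1
```

View pics/top.png

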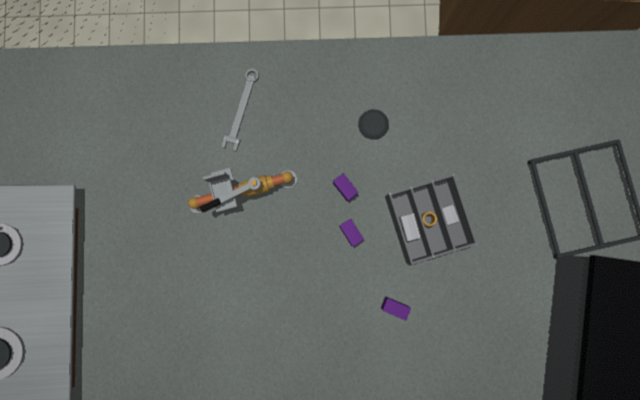

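View pics/scene.png

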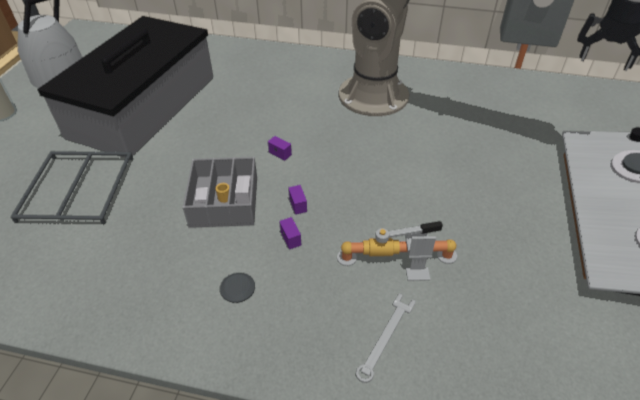

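Top view: valve at (255,184), with the lever running over the cradle to its black grip at (209,203). The bin's lanes hold the block (410,227), coupling (430,218) and packer (450,214). Three purple look-alikes lie on the worktop at (345,187), (351,233) and (396,308). Next I refine the poses from depth.

```bash
python3 - <<'E'
from h import *
T=np.load('top_cl.npy');S=np.load('scene_cl.npy')
def rect(P,n):
    if len(P)<5: print(n,len(P)); return
    r=cv2.minAreaRect(P[:,:2].astype(np.float32)*1000); print(n,len(P),'c',np.array(r[0]),'s',np.array(r[1]),'a',r[2],'zmed',np.median(P[:,2]))
for nm,C in (('top',T),('scene',S)):
    P=C.reshape(-1,3); 
    near=lambda c,r:np.hypot(P[:,0]-c[0],P[:,1]-c[1])<r
    rect(P[near((.51,-.275),.14)&(P[:,2]>.06)&(P[:,2]<.08)],nm+' bin rim')
    rect(P[near((.50,-.227),.045)&(P[:,2]>.047)&(P[:,2]<.057)],nm+' block top')
    rect(P[near((.5505,.2046),.03)&(P[:,2]>.076)&(P[:,2]<.09)],nm+' grip')
    g=P[near((.5945,.103),.14)&(P[:,2]>.070)&(P[:,2]<.080)]; rect(g,nm+' lever')
    rect(P[near((.5945,.103),.15)&(P[:,2]>.092)&(P[:,2]<.11)],nm+' wall')
    q=P[near((.5945,.103),.17)&(P[:,2]>.038)&(P[:,2]<.058)]; rect(q,nm+' pipe')
    print(nm,'table z',np.median(P[near((.4,0),.05),2]))
    f=C.reshape(-1,3)
    print('cradle', P[near((.577,.18),.08)&(P[:,2]>.02)].shape)
# masks
a=cv2.imread('pics/top.png'); 
hsv=cv2.cvtColor(a,cv2.COLOR_BGR2HSV)
crop=a[150:230,170:310]; cv2.imwrite('pics/c1.png',cv2.resize(crop,None,fx=5.5,fy=5.5,interpolation=cv2.INTER_CUBIC))
for c in ('top','scene'):
    r=manip.outline_of(c,'lever_grip')
    for k in r[:2]:
        m=k['mask'];C=(T if c=='top' else S); rect(C[m][C[m][:,2]>.05],c+' gripmask %.2f'%k['conf'])
    for k in manip.outline_of(c,'block')[:4]:
        m=k['mask'];C=(T if c=='top' else S); 
        col=(cv2.imread('pics/%s.png'%c)[m]).mean(0); print(col); rect(C[m],c+' block %.2f'%k['conf'])
E
```

```text
top bin rim 1077 c [ 510.7462 -277.9543] s [160.1922 149.6672] a 15.5796480178833 zmed 0.06607377978970486
top block top 432 c [ 501.2206 -237.401 ] s [72.8164 66.2099] a 15.145915985107422 zmed 0.05114694408099052
top grip 145 c [551.0627 199.2081] s [14.5031 45.8417] a 26.044639587402344 zmed 0.08065226026286276
top lever 352 c [588.7837 163.1885] s [ 58.5664 141.2082] a 21.69678497314453 zmed 0.07634708206506735
top wall 79 c [610.8492 185.246 ] s [ 6.0658 46.1805] a 14.821148872375488 zmed 0.10281881537696258
top pipe 1259 c [589.1022 141.7221] s [ 71.254  238.0777] a 20.294803619384766 zmed 0.04733806619773406
top table z -0.00047248920854492393
cradle (1488, 3)
scene bin rim 987 c [ 509.1546 -276.4803] s [169.1569 148.7172] a 15.225461959838867 zmed 0.06677021798469707
scene block top 304 c [ 502.1749 -235.5682] s [74.9932 66.4104] a 15.304167747497559 zmed 0.05256809005322671
scene grip 154 c [553.5906 200.3981] s [15.1741 48.4314] a 25.57335090637207 zmed 0.0821215355189881
scene lever 423 c [591.9147 163.2397] s [ 58.4861 140.4922] a 15.39763355255127 zmed 0.0762801293761006
[... 863 characters left out ...]
8840332 zmed 0.03908046205682647
[113.4395  52.2977  90.1721]
top block 0.58 430 c [ 373.6947 -120.8511] s [247.1767  43.932 ] a 52.72527313232422 zmed 0.03896929877501598
scene gripmask 0.63 588 c [897.5431 118.177 ] s [123.822  730.2375] a 83.08257293701172 zmed 0.07792337584756553
[152.7687 150.0771 151.995 ]
scene block 0.88 402 c [870.6362 -62.8834] s [886.5687  39.4575] a 24.0322208404541 zmed 0.05114992336578578
[121.4206  55.3131  99.9603]
scene block 0.80 428 c [841.9388  12.7938] s [885.3253  39.7026] a 18.004756927490234 zmed 0.03846678373290646
[122.7397  53.0217 100.4078]
scene block 0.80 461 c [896.585   20.8175] s [775.3987  41.3441] a 20.25777244567871 zmed 0.0393241150732756
```

View pics/c1.png

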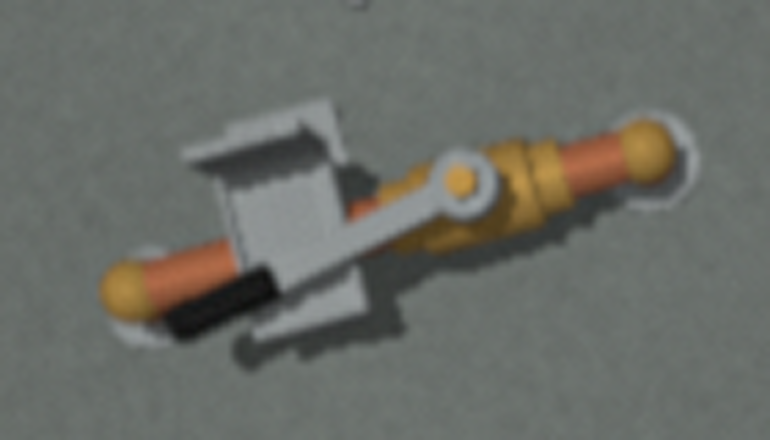

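The crop shows the grip at about (220,302), turned roughly 11° off the pipe line, so the lever isn't quite fully open. The cradle's back wall is on the far side (+x). The block lane is confirmed grey with its top at z≈52 mm.

```bash
cat >> h.py <<'E'
def yaw():
    R=np.array(manip.get_state()['orientation']); return np.degrees(np.arctan2(R[1,1],R[0,1]))
def plan(x,y,z,yw,n,start=None):
    """rows from start (x,y,z,yaw of tool y deg) to target; tool down. returns rows"""
    if start is None:
        s=manip.get_state(); start=[*s['ee_pos'],yaw()]
    s=np.array(start,float); t=np.array([x,y,z,yw],float); d=(t-s)/n; cur=s.copy(); out=[]
    for k in range(n):
        want=s+d*(k+1)-cur; a=np.radians(cur[3])
        ty=np.array([np.cos(a),np.sin(a)]); tx=np.array([ty[1]*-1,ty[0]]) # x=y x z, z down
        r=np.round([want[:2]@tx*100,want[:2]@ty*100,-want[2]*100],2); wz=round(-want[3],1)
        cur[:2]+=(tx*r[0]+ty*r[1])/100; cur[2]-=r[2]/100; cur[3]-=wz
        out.append('{"x":%g,"y":%g,"z":%g,"wz":%g}'%(r[0],r[1],r[2],wz))
    print(',\n'.join(out)); print('end',cur); return cur
E
python3 - <<'E'
from h import *
R=np.array(manip.get_state()['orientation'])
print(R)
for c in ('top','scene'):
    C=np.load(c+'_cl.npy'); a=cv2.imread('pics/%s.png'%c).astype(int)
    m=(a[...,2]-a[...,0]>45)&(np.hypot(C[...,0]-.59,C[...,1]-.13)<.17)&(C[...,2]>.03)
    P=C[m]; r=cv2.minAreaRect(P[:,:2].astype(np.float32)*1000); print(c,len(P),r)
    top=P[P[:,2]>.041]; l=cv2.fitLine(top[:,:2].astype(np.float32)*1000,cv2.DIST_HUBER,0,.01,.01).ravel(); print(l,np.degrees(np.arctan2(l[1],l[0])))
    # stem hub
    a2=C[(np.hypot(C[...,0]-.597,C[...,1]-.1035)<.02)&(C[...,2]>.066)]; print('hub',a2.mean(0),cv2.minEnclosingCircle(a2[:,:2].astype(np.float32)*1000))
# block: mask by robust
    for k in manip.outline_of(c,'block')[:4]:
        P=C[k['mask']]; P=P[(np.hypot(P[:,0]-.505,P[:,1]+.23)<.06)&(abs(P[:,2]-.052)<.004)]
        if len(P)>100: print('block',cv2.minAreaRect(P[:,:2].astype(np.float32)*1000),np.median(P,0))
E
```

```text
[[-0.9746  0.2239  0.    ]
 [ 0.2239  0.9746  0.    ]
 [-0.      0.     -1.    ]]
top 701 ((586.161865234375, 139.89039611816406), (34.85877227783203, 237.97325134277344), 14.532548904418945)
[  0.2393  -0.9709 588.4385 127.3128] -76.15483
hub [0.5943 0.1046 0.0795] ((594.5596313476562, 106.44517517089844), 16.187942504882812)
block ((493.68438720703125, -232.36158752441406), (54.768131256103516, 30.48065757751465), 12.815557479858398) [ 0.494  -0.2316  0.0513]
scene 1053 ((593.2310180664062, 142.91439819335938), (31.304162979125977, 237.53782653808594), 11.968806266784668)
[  0.2487  -0.9686 596.8508 127.1773] -75.60101
hub [0.5998 0.1069 0.0793] ((595.3502197265625, 107.16622924804688), 15.72779655456543)
block ((495.2668151855469, -229.89468383789062), (62.427391052246094, 29.95771598815918), 14.37885856628418) [ 0.4972 -0.2297  0.0529]
```

```bash
python3 -c "
from h import *
plan(.5505,.2015,.15,25.8,22)"
```

```text
{"x":-2.23,"y":-1.05,"z":0.27,"wz":2.3},
{"x":-2.28,"y":-0.95,"z":0.27,"wz":2.4},
{"x":-2.31,"y":-0.87,"z":0.27,"wz":2.3},
{"x":-2.34,"y":-0.76,"z":0.27,"wz":2.3},
{"x":-2.38,"y":-0.68,"z":0.27,"wz":2.4},
{"x":-2.4,"y":-0.57,"z":0.28,"wz":2.3},
{"x":-2.42,"y":-0.47,"z":0.27,"wz":2.3},
{"x":-2.44,"y":-0.38,"z":0.27,"wz":2.3},
{"x":-2.45,"y":-0.28,"z":0.27,"wz":2.4},
{"x":-2.46,"y":-0.18,"z":0.27,"wz":2.3},
{"x":-2.46,"y":-0.08,"z":0.27,"wz":2.3},
{"x":-2.47,"y":0.02,"z":0.27,"wz":2.4},
{"x":-2.47,"y":0.13,"z":0.27,"wz":2.3},
{"x":-2.45,"y":0.22,"z":0.27,"wz":2.3},
{"x":-2.45,"y":0.32,"z":0.27,"wz":2.4},
{"x":-2.43,"y":0.42,"z":0.28,"wz":2.3},
{"x":-2.41,"y":0.52,"z":0.27,"wz":2.3},
{"x":-2.39,"y":0.62,"z":0.27,"wz":2.3},
{"x":-2.36,"y":0.71,"z":0.27,"wz":2.4},
{"x":-2.33,"y":0.81,"z":0.27,"wz":2.3},
{"x":-2.3,"y":0.9,"z":0.27,"wz":2.3},
{"x":-2.25,"y":1,"z":0.27,"wz":2.4}
end [ 0.5505  0.2015  0.15   25.7693]
```

>>> arm_command([
  {"x": -2.2, "y": -1.05, "z": 0.27, "wz": 2.3, "hand": 4.0},
  {"x": -2.3, "y": -0.95, "z": 0.27, "wz": 2.4},
  {"x": -2.3, "y": -0.9, "z": 0.27, "wz": 2.3},
  {"x": -2.3, "y": -0.8, "z": 0.27, "wz": 2.3},
  {"x": -2.4, "y": -0.7, "z": 0.27, "wz": 2.4},
  {"x": -2.4, "y": -0.6, "z": 0.27, "wz": 2.3},
  {"x": -2.4, "y": -0.5, "z": 0.27, "wz": 2.3},
  {"x": -2.4, "y": -0.4, "z": 0.27, "wz": 2.3},
  {"x": -2.5, "y": -0.3, "z": 0.27, "wz": 2.4},
  {"x": -2.5, "y": -0.2, "z": 0.27, "wz": 2.3},
  {"x": -2.5, "y": -0.1, "z": 0.27, "wz": 2.3},
  {"x": -2.5, "y": 0, "z": 0.27, "wz": 2.4},
])

```text
schema error: expected keys wx, wy, wz, x, y, z, hand
```

>>> arm_command([
  {"x": -2.5, "y": 0.1, "z": 0.27, "wz": 2.3},
  {"x": -2.4, "y": 0.2, "z": 0.27, "wz": 2.3},
  {"x": -2.4, "y": 0.3, "z": 0.27, "wz": 2.4},
  {"x": -2.4, "y": 0.4, "z": 0.27, "wz": 2.3},
  {"x": -2.4, "y": 0.5, "z": 0.27, "wz": 2.3},
  {"x": -2.4, "y": 0.6, "z": 0.27, "wz": 2.3},
  {"x": -2.4, "y": 0.7, "z": 0.27, "wz": 2.4},
  {"x": -2.3, "y": 0.8, "z": 0.27, "wz": 2.3},
  {"x": -2.3, "y": 0.9, "z": 0.27, "wz": 2.3},
  {"x": -2.2, "y": 1.0, "z": 0.27, "wz": 2.4},
  {"x": 0},
  {"x": 0},
])

```text
schema error: expected keys wx, wy, wz, x, y, z, hand
```

```bash
python3 - <<'E'
from h import *
s=manip.get_state(); print(s['time_s'],s['ee_pos'],yaw(),s['finger_gap'],s['contact_force'],s['joints'])
a,d=manip.capture('wrist'); save('w1',a); C=cloud('wrist',d); np.save('w1.npy',C)
for t in ['stem','lever_grip','cradle','valve']:
    for r in manip.pinpoint('wrist',t)[:2]: print(t,r['conf'],w('wrist',r['location']))
P=C.reshape(-1,3)
near=lambda c,r:np.hypot(P[:,0]-c[0],P[:,1]-c[1])<r
g=P[near((.5505,.2015),.04)&(P[:,2]>.076)&(P[:,2]<.09)]
print(len(g),cv2.minAreaRect(g[:,:2].astype(np.float32)*1000))
E
```

```text
1.4 [0.1231 0.5361 0.2096] 77.06933486027108 0.9931238432212122 [-0.136   0.095  -0.3906] [-1.3867  0.3109  0.014   1.5115 -0.0044  1.3192 -0.0272]
0 ((0.0, 0.0), (0.0, 0.0), 0.0)
```

View pics/w1.png

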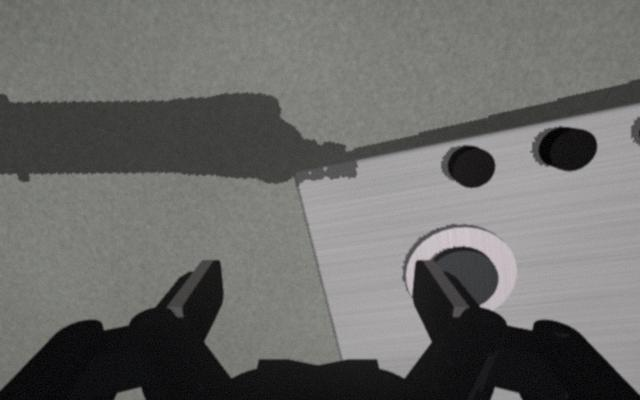

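All seven keys are required in every row, so both calls were refused and nothing moved. The picture just shows the hob below the start pose. I'll send the same moves again with full rows.

>>> arm_command([
  {"wx": 0, "wy": 0, "x": -2.2, "y": -1.05, "z": 0.27, "wz": 2.3, "hand": 4.0},
  {"wx": 0, "wy": 0, "hand": 4, "x": -2.3, "y": -0.95, "z": 0.27, "wz": 2.4},
  {"wx": 0, "wy": 0, "hand": 4, "x": -2.3, "y": -0.9, "z": 0.27, "wz": 2.3},
  {"wx": 0, "wy": 0, "hand": 4, "x": -2.3, "y": -0.8, "z": 0.27, "wz": 2.3},
  {"wx": 0, "wy": 0, "hand": 4, "x": -2.4, "y": -0.7, "z": 0.27, "wz": 2.4},
  {"wx": 0, "wy": 0, "hand": 4, "x": -2.4, "y": -0.6, "z": 0.27, "wz": 2.3},
  {"wx": 0, "wy": 0, "hand": 4, "x": -2.4, "y": -0.5, "z": 0.27, "wz": 2.3},
  {"wx": 0, "wy": 0, "hand": 4, "x": -2.4, "y": -0.4, "z": 0.27, "wz": 2.3},
  {"wx": 0, "wy": 0, "hand": 4, "x": -2.5, "y": -0.3, "z": 0.27, "wz": 2.4},
  {"wx": 0, "wy": 0, "hand": 4, "x": -2.5, "y": -0.2, "z": 0.27, "wz": 2.3},
  {"wx": 0, "wy": 0, "hand": 4, "x": -2.5, "y": -0.1, "z": 0.27, "wz": 2.3},
  {"wx": 0, "wy": 0, "hand": 4, "x": -2.5, "y": 0, "z": 0.27, "wz": 2.4},
])

```text
time_s: 2.65
ee_pos: [0.3564, 0.35, 0.1773]
orientation: [[-0.754, 0.657, 0.0], [0.657, 0.754, 0.0], [0.0, 0.001, -1.0]]
contact_force: [0.4, 0.4, -0.0]
finger_gap: 0.471
```

>>> arm_command([
  {"wx": 0, "wy": 0, "hand": 4, "x": -2.5, "y": 0.1, "z": 0.27, "wz": 2.3},
  {"wx": 0, "wy": 0, "hand": 4, "x": -2.4, "y": 0.2, "z": 0.27, "wz": 2.3},
  {"wx": 0, "wy": 0, "hand": 4, "x": -2.4, "y": 0.3, "z": 0.27, "wz": 2.4},
  {"wx": 0, "wy": 0, "hand": 4, "x": -2.4, "y": 0.4, "z": 0.27, "wz": 2.3},
  {"wx": 0, "wy": 0, "hand": 4, "x": -2.4, "y": 0.5, "z": 0.27, "wz": 2.3},
  {"wx": 0, "wy": 0, "hand": 4, "x": -2.4, "y": 0.6, "z": 0.27, "wz": 2.3},
  {"wx": 0, "wy": 0, "hand": 4, "x": -2.4, "y": 0.7, "z": 0.27, "wz": 2.4},
  {"wx": 0, "wy": 0, "hand": 4, "x": -2.3, "y": 0.8, "z": 0.27, "wz": 2.3},
  {"wx": 0, "wy": 0, "hand": 4, "x": -2.3, "y": 0.9, "z": 0.27, "wz": 2.3},
  {"wx": 0, "wy": 0, "hand": 4, "x": -2.2, "y": 1.0, "z": 0.27, "wz": 2.4},
  {"wx": 0, "wy": 0, "wz": 0, "x": 0, "y": 0, "z": 0, "hand": 4},
  {"wx": 0, "wy": 0, "wz": 0, "x": 0, "y": 0, "z": 0, "hand": 4},
])

```text
time_s: 3.65
ee_pos: [0.5486, 0.1971, 0.1499]
orientation: [[-0.432, 0.902, -0.0], [0.902, 0.432, -0.001], [-0.001, -0.001, -1.0]]
contact_force: [0.1, 0.4, 0.1]
finger_gap: 0.467
```

```bash
python3 - <<'E'
from h import *
s=manip.get_state(); print(s['time_s'],s['ee_pos'],yaw(),s['finger_gap'],s['contact_force'],s['joints'])
a,d=manip.capture('wrist'); save('w1',a); C=cloud('wrist',d); np.save('w1.npy',C)
for t in ['stem','lever_grip','cradle','valve']:
    for r in manip.pinpoint('wrist',t)[:2]: print(t,r['conf'],w('wrist',r['location']))
P=C.reshape(-1,3)
near=lambda c,r:np.hypot(P[:,0]-c[0],P[:,1]-c[1])<r
g=P[near((.5505,.2015),.04)&(P[:,2]>.076)&(P[:,2]<.09)]
print(len(g),cv2.minAreaRect(g[:,:2].astype(np.float32)*1000))
E
```

```text
3.65 [0.5486 0.1971 0.1499] 25.586112320819012 0.46653165466370183 [0.0763 0.408  0.1016] [-0.6814  0.4356  0.4335  1.5251 -0.1885  1.2231  0.2274]
stem 0.91 [0.5932 0.1019 0.069 ]
lever_grip 0.92 [0.5486 0.2048 0.0711]
lever_grip 0.27 [0.5928 0.1044 0.0711]
cradle 0.81 [0.5774 0.1773 0.0502]
valve 0.82 [0.5961 0.1077 0.0001]
1080 ((553.9541015625, 193.43386840820312), (13.735915184020996, 61.94171905517578), 25.627544403076172)
```

View pics/w1.png

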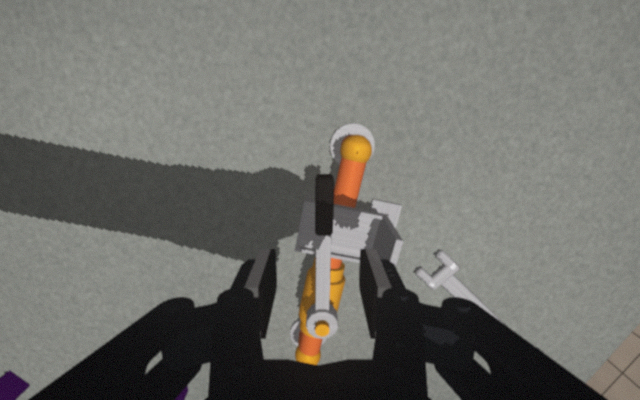

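The lever runs straight up the picture at column 322, with the grip at (324,205), and the jaws are aligned with it to within about 3 mm. Next: correct, descend and grip lightly.

>>> arm_command([
  {"wx": 0, "wy": 0, "wz": 0, "x": 0.5, "y": 0.3, "z": 2.0, "hand": 4},
  {"wx": 0, "wy": 0, "wz": 0, "x": 0, "y": 0, "z": 2.5, "hand": 4},
  {"wx": 0, "wy": 0, "wz": 0, "x": 0, "y": 0, "z": 2.5, "hand": 4},
  {"wx": 0, "wy": 0, "wz": 0, "x": 0, "y": 0, "z": 1.9, "hand": 4},
  {"wx": 0, "wy": 0, "wz": 0, "x": 0, "y": 0, "z": 0, "hand": 4},
  {"wx": 0, "wy": 0, "wz": 0, "x": 0, "y": 0, "z": 0, "hand": 0.5},
  {"wx": 0, "wy": 0, "wz": 0, "x": 0, "y": 0, "z": 0, "hand": 0.5},
  {"wx": 0, "wy": 0, "wz": 0, "x": 0, "y": 0, "z": 0, "hand": 0.5},
  {"wx": 0, "wy": 0, "wz": 0, "x": 0, "y": 0, "z": 0, "hand": 0.5},
  {"wx": 0, "wy": 0, "wz": 0, "x": 0, "y": 0, "z": 0, "hand": 0.5},
], newtons=20)

```text
time_s: 4.73
ee_pos: [0.5492, 0.205, 0.0626]
orientation: [[-0.435, 0.901, 0.002], [0.901, 0.435, 0.001], [-0.0, 0.003, -1.0]]
contact_force: [-0.7, -0.7, -0.1]
finger_gap: 0.06
```

```bash
python3 - <<'E'
from h import *
s=manip.get_state(); print(s['time_s'],s['ee_pos'],yaw(),s['finger_gap'],s['contact_force'],s['wrist_torque'])
# arc: per-row 5deg anticlockwise about stem
p=s['ee_pos'][:2]; st=np.array([.5945,.1045]); v=p-st; print(np.hypot(*v),np.degrees(np.arctan2(v[1],v[0])))
E
```

```text
4.7333 [0.5492 0.205  0.0626] 25.772079652513586 0.06020738850723557 [-0.6986 -0.7379 -0.0834] [ 0.05   -0.0129 -0.0139]
0.11024790688114504 114.2345064820371
```

The fingers closed to 5 mm, so they don't appear to be holding the grip. Looking.

```bash
python3 - <<'E'
from h import *
a,d=manip.capture('wrist'); b,e=manip.capture('scene')
save('w2',np.vstack([cv2.resize(b[200:300,310:490],(640,356),interpolation=cv2.INTER_CUBIC),cv2.resize(a,(384,240)).copy() if 0 else cv2.copyMakeBorder(cv2.resize(a,(384,240)),0,0,0,256,cv2.BORDER_CONSTANT)]))
for c,dd in (('wrist',d),('scene',e)):
    for r in manip.pinpoint(c,'lever_grip')[:2]: print(c,r['conf'],w(c,r['location']))
E
```

```text
wrist 0.75 [0.5502 0.2014 0.0694]
scene 0.77 [0.5508 0.2025 0.0703]
```

View pics/w2.png

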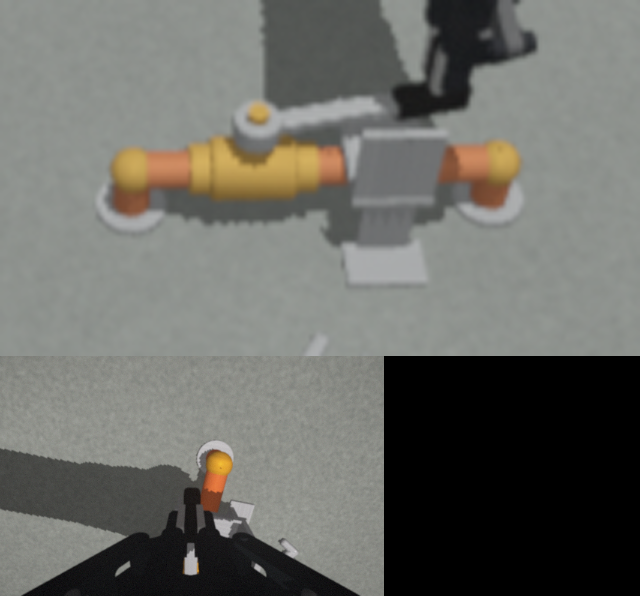

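>>> arm_command([
  {"wx": 0, "wy": 0, "wz": 0, "x": 0, "y": 0, "z": 0, "hand": 0},
  {"wx": 0, "wy": 0, "wz": 0, "x": 0, "y": 0, "z": 0, "hand": 0},
  {"wx": 0, "wy": 0, "wz": 0, "x": 0, "y": 0, "z": 0, "hand": 0},
], newtons=20)

```text
time_s: 5.18
ee_pos: [0.5483, 0.2047, 0.0612]
orientation: [[-0.435, 0.901, -0.0], [0.901, 0.435, -0.0], [0.0, -0.0, -1.0]]
contact_force: [-1.1, -0.5, -0.4]
finger_gap: 0.006
```

```bash
python3 - <<'E'
from h import *
a,d=manip.capture('wrist'); save('w3',cv2.resize(a[200:400,200:440],(720,600),interpolation=cv2.INTER_CUBIC))
print(manip.get_state()['finger_gap'])
E
```

```text
0.0013853531317313719
```

View pics/w3.png

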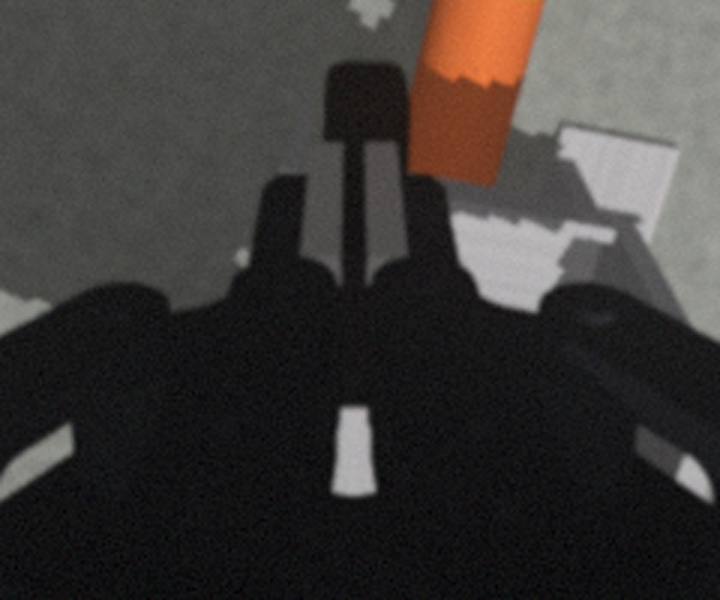

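```bash
python3 - <<'E'
from h import *
a,d=manip.capture('wrist'); C=cloud('wrist',d)
for v in range(215,300,6): print(v,[tuple(np.round(C[v,u]*1000).astype(int)) for u in (290,307,318,329,340)])
b,e=manip.capture('scene'); C=cloud('scene',e)
print()
for v in range(216,236,2): print(v,[tuple(np.round(C[v,u]*1000).astype(int)) for u in (415,422,428,434,440)], b[v,428])
E
```

```text
215 [(np.int64(530), np.int64(192), np.int64(-2)), (np.int64(541), np.int64(198), np.int64(1)), (np.int64(549), np.int64(201), np.int64(-1)), (np.int64(556), np.int64(205), np.int64(-1)), (np.int64(556), np.int64(217), np.int64(32))]
221 [(np.int64(532), np.int64(188), np.int64(-1)), (np.int64(543), np.int64(194), np.int64(-1)), (np.int64(540), np.int64(218), np.int64(64)), (np.int64(545), np.int64(221), np.int64(65)), (np.int64(557), np.int64(215), np.int64(37))]
227 [(np.int64(534), np.int64(184), np.int64(0)), (np.int64(545), np.int64(189), np.int64(-1)), (np.int64(540), np.int64(218), np.int64(74)), (np.int64(545), np.int64(221), np.int64(74)), (np.int64(558), np.int64(212), np.int64(39))]
233 [(np.int64(536), np.int64(180), np.int64(-1)), (np.int64(547), np.int64(185), np.int64(-1)), (np.int64(541), np.int64(217), np.int64(79)), (np.int64(545), np.int64(220), np.int64(79)), (np.int64(560), np.int64(209), np.int64(40))]
239 [(np.int64(538), np.int64(175), np.int64(-2)), (np.int64(549), np.int64(181), np.int64(-1)), (np.int64(542), np.int64(215), np.int64(81)), (np.int64(547), np.
[... 4217 characters left out ...]
1), np.int64(75)), (np.int64(565), np.int64(185), np.int64(74)), (np.int64(561), np.int64(197), np.int64(72)), (np.int64(558), np.int64(209), np.int64(72)), (np.int64(492), np.int64(229), np.int64(2))] [26 26 26]
232 [(np.int64(569), np.int64(172), np.int64(68)), (np.int64(566), np.int64(186), np.int64(68)), (np.int64(560), np.int64(198), np.int64(64)), (np.int64(497), np.int64(216), np.int64(-3)), (np.int64(499), np.int64(229), np.int64(4))] [45 45 44]
234 [(np.int64(560), np.int64(173), np.int64(52)), (np.int64(557), np.int64(187), np.int64(52)), (np.int64(511), np.int64(203), np.int64(3)), (np.int64(506), np.int64(216), np.int64(2)), (np.int64(503), np.int64(230), np.int64(1))] [87 89 87]
```

```bash
python3 - <<'E'
from h import *
print(manip.hold_point_z, [x for x in dir(manip) if not x.startswith('_')])
C=np.load('w1.npy').reshape(-1,3); p=np.array([.5486,.1971,.1499]); a=np.radians(25.6)
y=np.array([np.cos(a),np.sin(a),0]);x=np.array([-np.sin(a),np.cos(a),0]);
T=np.stack([(C-p)@x,(C-p)@y,p[2]-C[:,2]],-1)*1000
m=(T[:,2]<30)&(T[:,2]>-120)&(abs(T[:,0])<40)
Q=T[m]
for lo in range(-120,30,6):
    q=Q[(Q[:,2]>=lo)&(Q[:,2]<lo+6)]
    if len(q): print(lo,len(q),'x',q[:,0].min().round(),q[:,0].max().round(),'|y|',abs(q[:,1]).min().round(),abs(q[:,1]).max().round())
E
```

```text
0.0187 ['MotionError', 'camera_info', 'capture', 'get_state', 'hold_point_z', 'job_done', 'outline_of', 'pinpoint']
-120 93 x 21.0 22.0 |y| 8.0 19.0
-114 1884 x 14.0 22.0 |y| 8.0 61.0
-108 6771 x 8.0 20.0 |y| 0.0 65.0
-102 7017 x 1.0 20.0 |y| 0.0 64.0
-96 5134 x -6.0 20.0 |y| 0.0 62.0
-90 3386 x -11.0 20.0 |y| 14.0 60.0
-84 4808 x -12.0 15.0 |y| 17.0 57.0
-78 4837 x -11.0 16.0 |y| 18.0 56.0
-72 1653 x -11.0 16.0 |y| 19.0 54.0
-66 713 x -8.0 16.0 |y| 18.0 44.0
-60 1003 x -10.0 14.0 |y| 18.0 35.0
-54 726 x -10.0 13.0 |y| 18.0 35.0
-48 653 x -10.0 13.0 |y| 18.0 35.0
-42 569 x -9.0 13.0 |y| 18.0 35.0
-36 496 x -10.0 13.0 |y| 18.0 35.0
-30 282 x -10.0 13.0 |y| 18.0 33.0
-24 43 x -9.0 10.0 |y| 18.0 22.0
```

The wrist depth shows the real fingertips end about 22–27 mm short of the reported TCP: the tips sit near z≈0.085 while ee_z reads 0.061. The fingers therefore closed just above the grip. I'll allow for that offset, open, go 2.3 cm lower and grip again.

>>> arm_command([
  {"wx": 0, "wy": 0, "wz": 0, "x": 0, "y": 0.15, "z": 0, "hand": 4},
  {"wx": 0, "wy": 0, "wz": 0, "x": 0, "y": 0, "z": 0, "hand": 4},
  {"wx": 0, "wy": 0, "wz": 0, "x": 0, "y": 0, "z": 0, "hand": 4},
  {"wx": 0, "wy": 0, "wz": 0, "x": 0, "y": 0, "z": 0, "hand": 4},
  {"wx": 0, "wy": 0, "wz": 0, "x": 0, "y": 0, "z": 0.8, "hand": 4},
  {"wx": 0, "wy": 0, "wz": 0, "x": 0, "y": 0, "z": 0.8, "hand": 4},
  {"wx": 0, "wy": 0, "wz": 0, "x": 0, "y": 0, "z": 0.7, "hand": 4},
  {"wx": 0, "wy": 0, "wz": 0, "x": 0, "y": 0, "z": 0, "hand": 0.5},
  {"wx": 0, "wy": 0, "wz": 0, "x": 0, "y": 0, "z": 0, "hand": 0.5},
  {"wx": 0, "wy": 0, "wz": 0, "x": 0, "y": 0, "z": 0, "hand": 0.5},
  {"wx": 0, "wy": 0, "wz": 0, "x": 0, "y": 0, "z": 0, "hand": 0.5},
  {"wx": 0, "wy": 0, "wz": 0, "x": 0, "y": 0, "z": 0, "hand": 0.5},
], newtons=20)

```text
time_s: 6.33
ee_pos: [0.549, 0.2051, 0.0375]
orientation: [[-0.434, 0.901, -0.001], [0.901, 0.434, -0.0], [0.0, -0.001, -1.0]]
contact_force: [0.4, -0.4, -6.2]
finger_gap: 0.158
```

```bash
python3 - <<'E'
from h import *
s=manip.get_state(); print(s['time_s'],s['ee_pos'],yaw(),s['finger_gap'],s['contact_force'],s['wrist_torque'])
p=s['ee_pos'][:2]; st=np.array([.5945,.1045]); v=p-st; r=np.hypot(*v); print(r,np.degrees(np.arctan2(v[1],v[0])))
# arc rows in tool frame with 6 deg steps: move tangential
for k in (6,7): 
    t=np.radians(k); print(k,'tool y shift',-r*np.sin(t)*100,'tool x shift',-r*(1-np.cos(t))*100)
E
```

```text
6.3333 [0.549  0.2051 0.0375] 25.742397990761983 0.15810521388639728 [ 0.4261 -0.4056 -6.1947] [ 0.024  -0.0805 -0.1884]
0.11040956864173179 114.3127212224679
6 tool y shift -1.1540942540164725 tool x shift -0.0604835169363219
7 tool y shift -1.3455541636013413 tool x shift -0.08229761820025204
```

>>> arm_command([
  {"wx": 0, "wy": 0, "wz": -6, "x": -0.06, "y": -1.15, "z": 0, "hand": 0.5},
  {"wx": 0, "wy": 0, "wz": -6, "x": -0.06, "y": -1.15, "z": 0, "hand": 0.5},
  {"wx": 0, "wy": 0, "wz": -6, "x": -0.06, "y": -1.15, "z": 0, "hand": 0.5},
  {"wx": 0, "wy": 0, "wz": -6, "x": -0.06, "y": -1.15, "z": 0, "hand": 0.5},
  {"wx": 0, "wy": 0, "wz": -6, "x": -0.06, "y": -1.15, "z": 0, "hand": 0.5},
  {"wx": 0, "wy": 0, "wz": -6, "x": -0.06, "y": -1.15, "z": 0, "hand": 0.5},
  {"wx": 0, "wy": 0, "wz": -6, "x": -0.06, "y": -1.15, "z": 0, "hand": 0.5},
  {"wx": 0, "wy": 0, "wz": -6, "x": -0.06, "y": -1.15, "z": 0, "hand": 0.5},
  {"wx": 0, "wy": 0, "wz": -6, "x": -0.06, "y": -1.15, "z": 0, "hand": 0.5},
  {"wx": 0, "wy": 0, "wz": -6, "x": -0.06, "y": -1.15, "z": 0, "hand": 0.5},
  {"wx": 0, "wy": 0, "wz": -6, "x": -0.06, "y": -1.15, "z": 0, "hand": 0.5},
  {"wx": 0, "wy": 0, "wz": -6, "x": -0.06, "y": -1.15, "z": 0, "hand": 0.5},
], newtons=20)

```text
time_s: 7.33
ee_pos: [0.4862, 0.0899, 0.0374]
orientation: [[-0.99, -0.139, -0.004], [-0.139, 0.99, -0.001], [0.004, -0.0, -1.0]]
contact_force: [-1.2, -0.8, -6.0]
finger_gap: 0.16
```

>>> arm_command([
  {"wx": 0, "wy": 0, "wz": -2, "x": 0, "y": -0.39, "z": 0, "hand": 0.5},
  {"wx": 0, "wy": 0, "wz": -2, "x": 0, "y": -0.39, "z": 0, "hand": 0.5},
  {"wx": 0, "wy": 0, "wz": -1.5, "x": 0, "y": -0.29, "z": 0, "hand": 0.5},
  {"wx": 0, "wy": 0, "wz": 0, "x": 0, "y": 0, "z": 0, "hand": 0.5},
], newtons=20)

```text
time_s: 7.67
ee_pos: [0.4882, 0.079, 0.0374]
orientation: [[-0.974, -0.229, -0.004], [-0.229, 0.974, -0.002], [0.004, -0.001, -1.0]]
contact_force: [-3.1, -2.3, -4.8]
finger_gap: 0.159
```

```bash
python3 - <<'E'
from h import *
s=manip.get_state(); print(s['time_s'],s['ee_pos'],yaw(),s['finger_gap'],s['contact_force'],s['wrist_torque'])
E
```

```text
7.6667 [0.4882 0.079  0.0374] 103.21027862324306 0.1594779467437506 [-3.1296 -2.3171 -4.8492] [-0.4622  0.4492  0.067 ]
```

>>> arm_command([
  {"wx": 0, "wy": 0, "wz": -1, "x": 0, "y": -0.2, "z": 0, "hand": 0.5},
  {"wx": 0, "wy": 0, "wz": -0.5, "x": 0, "y": -0.15, "z": 0, "hand": 0.5},
  {"wx": 0, "wy": 0, "wz": 0, "x": 0, "y": 0, "z": 0, "hand": 0.5},
], newtons=20)

```text
time_s: 7.92
ee_pos: [0.4886, 0.0772, 0.0374]
orientation: [[-0.967, -0.254, -0.005], [-0.254, 0.967, -0.0], [0.005, 0.001, -1.0]]
contact_force: [-5.3, -0.4, -4.1]
finger_gap: 0.155
```

>>> arm_command([
  {"wx": 0, "wy": 0, "wz": -0.5, "x": 0, "y": -0.2, "z": 0, "hand": 0.5},
  {"wx": 0, "wy": 0, "wz": 0, "x": 0, "y": 0, "z": 0, "hand": 0.5},
], newtons=20)

```text
time_s: 8.08
ee_pos: [0.4886, 0.0771, 0.0374]
orientation: [[-0.965, -0.263, -0.006], [-0.263, 0.965, 0.002], [0.005, 0.004, -1.0]]
contact_force: [-6.3, 2.6, -4.4]
finger_gap: 0.154
```

>>> arm_command([
  {"wx": 0, "wy": 0, "wz": 0, "x": 0, "y": -0.3, "z": 0, "hand": 0.5},
  {"wx": 0, "wy": 0, "wz": 0, "x": 0, "y": 0, "z": 0, "hand": 0.5},
], newtons=20)

```text
time_s: 8.25
ee_pos: [0.4886, 0.0771, 0.0374]
orientation: [[-0.964, -0.264, -0.007], [-0.264, 0.964, 0.005], [0.005, 0.007, -1.0]]
contact_force: [-8.3, 6.0, -3.1]
finger_gap: 0.155
```

```bash
python3 - <<'E'
from h import *
s=manip.get_state(); print(s['time_s'],s['ee_pos'],yaw(),s['finger_gap'],s['contact_force'],s['wrist_torque'])
b,e=manip.capture('top'); C=cloud('top',e); np.save('top2.npy',C)
for t in ['stem','lever_grip','cradle']:
    for r in manip.pinpoint('top',t)[:1]: print(t,r['conf'],w('top',r['location']))
E
```

```text
8.25 [0.4886 0.0771 0.0374] 105.3290143508865 0.1552820554569635 [-8.3131  5.9672 -3.0807] [ 0.9967  1.3704 -0.5486]
stem 0.94 [0.5941 0.1002 0.0699]
cradle 0.92 [0.5764 0.178  0.0451]
```

The lever is at its stop: it hasn't moved at all under rising force, and its direction of 194.5° equals valve yaw + 180°. Next: ease off, release and lift, then plan the move to the bin.

>>> arm_command([
  {"wx": 0, "wy": 0, "wz": 0, "x": 0, "y": 0.5, "z": 0, "hand": 0.5},
  {"wx": 0, "wy": 0, "wz": 0, "x": 0, "y": 0, "z": 0, "hand": 4},
  {"wx": 0, "wy": 0, "wz": 0, "x": 0, "y": 0, "z": 0, "hand": 4},
  {"wx": 0, "wy": 0, "wz": 0, "x": 0, "y": 0, "z": 0, "hand": 4},
  {"wx": 0, "wy": 0, "wz": 0, "x": 0, "y": 0, "z": -2, "hand": 4},
  {"wx": 0, "wy": 0, "wz": 0, "x": 0, "y": 0, "z": -3, "hand": 5},
  {"wx": 0, "wy": 0, "wz": 0, "x": 0, "y": 0, "z": -3.5, "hand": 7.5},
  {"wx": 0, "wy": 0, "wz": 0, "x": 0, "y": 0, "z": -3.5, "hand": 7.5},
], newtons=20)

```text
time_s: 9.12
ee_pos: [0.492, 0.0775, 0.1603]
orientation: [[-0.965, -0.263, 0.002], [-0.263, 0.965, 0.0], [-0.002, -0.0, -1.0]]
contact_force: [1.0, 0.6, 0.4]
finger_gap: 0.85
```

```bash
python3 - <<'E'
from h import *
s=manip.get_state(); print(s['time_s'],s['ee_pos'],yaw(),s['finger_gap'],s['contact_force'],s['orientation'])
plan(.485,-.240,.15,15.4,15)
E
```

```text
9.1167 [0.492  0.0775 0.1603] 105.26996218718187 0.8501023729397268 [0.9807 0.5956 0.4242] [[-0.9647 -0.2634  0.0023]
 [-0.2634  0.9647  0.0005]
 [-0.0024 -0.0001 -1.    ]]
{"x":0.6,"y":-2.03,"z":0.07,"wz":6},
{"x":0.39,"y":-2.08,"z":0.07,"wz":6},
{"x":0.17,"y":-2.11,"z":0.07,"wz":6},
{"x":-0.06,"y":-2.12,"z":0.07,"wz":6},
{"x":-0.27,"y":-2.1,"z":0.06,"wz":6},
{"x":-0.5,"y":-2.06,"z":0.07,"wz":5.9},
{"x":-0.7,"y":-1.99,"z":0.07,"wz":6},
{"x":-0.91,"y":-1.92,"z":0.07,"wz":6},
{"x":-1.1,"y":-1.81,"z":0.07,"wz":6},
{"x":-1.28,"y":-1.68,"z":0.07,"wz":6},
{"x":-1.46,"y":-1.54,"z":0.07,"wz":6},
{"x":-1.6,"y":-1.38,"z":0.07,"wz":6},
{"x":-1.75,"y":-1.2,"z":0.07,"wz":6},
{"x":-1.85,"y":-1.01,"z":0.07,"wz":6},
{"x":-1.96,"y":-0.82,"z":0.06,"wz":6}
end [ 0.485 -0.24   0.15  15.37 ]
```

>>> arm_command([
  {"wx": 0, "wy": 0, "hand": 7.5, "x": 0.6, "y": -2.0, "z": 0, "wz": 6},
  {"wx": 0, "wy": 0, "hand": 7.5, "x": 0.4, "y": -2.1, "z": 0, "wz": 6},
  {"wx": 0, "wy": 0, "hand": 7.5, "x": 0.2, "y": -2.1, "z": 0, "wz": 6},
  {"wx": 0, "wy": 0, "hand": 7.5, "x": -0.1, "y": -2.1, "z": 0, "wz": 6},
  {"wx": 0, "wy": 0, "hand": 7.5, "x": -0.3, "y": -2.1, "z": 0, "wz": 6},
  {"wx": 0, "wy": 0, "hand": 7.5, "x": -0.5, "y": -2.1, "z": 0, "wz": 6},
  {"wx": 0, "wy": 0, "hand": 7.5, "x": -0.7, "y": -2.0, "z": 0, "wz": 6},
  {"wx": 0, "wy": 0, "hand": 7.5, "x": -0.9, "y": -1.8, "z": 0, "wz": 6},
  {"wx": 0, "wy": 0, "hand": 7.5, "x": -1.1, "y": -1.6, "z": 0, "wz": 6},
  {"wx": 0, "wy": 0, "hand": 7.5, "x": -1.3, "y": -1.5, "z": 0, "wz": 6},
  {"wx": 0, "wy": 0, "hand": 7.5, "x": -1.5, "y": -1.3, "z": 0, "wz": 6},
  {"wx": 0, "wy": 0, "hand": 7.5, "x": -1.6, "y": -1.1, "z": 0, "wz": 6},
])

```text
time_s: 10.12
ee_pos: [0.4938, -0.171, 0.1595]
orientation: [[-0.544, 0.839, 0.004], [0.839, 0.544, -0.001], [-0.003, 0.003, -1.0]]
contact_force: [0.2, 0.2, 0.6]
finger_gap: 0.879
```

>>> arm_command([
  {"wx": 0, "wy": 0, "hand": 7.5, "x": -1.7, "y": -1.0, "z": 0, "wz": 6},
  {"wx": 0, "wy": 0, "hand": 7.5, "x": -1.9, "y": -0.8, "z": 0, "wz": 6},
  {"wx": 0, "wy": 0, "hand": 7.5, "x": -2.0, "y": -0.6, "z": 0, "wz": 6},
  {"wx": 0, "wy": 0, "hand": 7.5, "x": 0, "y": 0, "z": 0, "wz": 0},
  {"wx": 0, "wy": 0, "hand": 7.5, "x": 0, "y": 0, "z": 0, "wz": 0},
])

```text
time_s: 10.53
ee_pos: [0.4973, -0.2324, 0.1592]
orientation: [[-0.262, 0.965, 0.002], [0.965, 0.262, -0.002], [-0.002, 0.002, -1.0]]
contact_force: [0.8, 0.6, -0.2]
finger_gap: 0.878
```

```bash
cat >> h.py <<'E'
def toolc(C):
    s=manip.get_state(); return (C-np.array(s['ee_pos']))@np.array(s['orientation'])*1000
E
python3 - <<'E'
from h import *
s=manip.get_state(); print(s['time_s'],s['ee_pos'],yaw(),s['finger_gap'],s['joints'])
a,d=manip.capture('wrist'); save('w4',a); C=cloud('wrist',d)
for r in manip.pinpoint('wrist','block')[:3]: print(r['conf'],w('wrist',r['location']))
T=toolc(C)
for k in manip.outline_of('wrist','block')[:3]:
    m=cv2.erode(k['mask'].astype(np.uint8),np.ones((3,3)))>0
    z=C[m][:,2]; P=C[m][abs(z-.052)<.005]; Q=T[m][abs(z-.052)<.005]
    print('conf',k['conf'],m.sum(),np.median(z), a[m].mean(0))
    if len(P)>50:
        print(cv2.minAreaRect(P[:,:2].astype(np.float32)*1000)); print('tool',cv2.minAreaRect(Q[:,:2].astype(np.float32)),Q.min(0),Q.max(0))
# finger tips by side
F=T.reshape(-1,3); F=F[(F[:,2]<40)&(abs(F[:,0])<30)]
for sgn in (1,-1):
    q=F[(F[:,1]*sgn>20)&(F[:,2]<-15)]; print('finger',sgn,'tip z',np.percentile(q[:,2],99.5),'inner y',np.percentile(abs(q[q[:,2]>-50][:,1]),1))
E
```

```text
10.5333 [ 0.4973 -0.2324  0.1592] 15.177295632704395 0.8783161889861735 [-0.0031  0.3678  0.5452  1.6157 -0.2001  1.2112  0.8475]
0.88 [ 0.3124 -0.1951 -0.0013]
0.86 [ 0.5856 -0.0947 -0.0047]
0.61 [ 0.4956 -0.2285  0.0126]
conf 0.94 2224 0.05048757196566622 [167.7086 160.7887 165.1592]
((493.7830505371094, -231.12413024902344), (54.84647750854492, 30.079978942871094), 13.191513061523438)
tool ((-0.6121053695678711, -4.194038391113281), (30.08063316345215, 54.84506607055664), 2.216961145401001) [-16.0814 -32.0092 106.0476] [ 15.1952  23.0806 111.3805]
conf 0.88 3603 0.038309067110923134 [69.6386 30.9856 89.1629]
conf 0.78 2941 0.03867175575404974 [142.6158  62.019  177.2101]
finger 1 tip z -33.55839144448668 inner y 35.45199140559296
finger -1 tip z -33.54118693517317 inner y 38.79584893409151
```

View pics/w4.png

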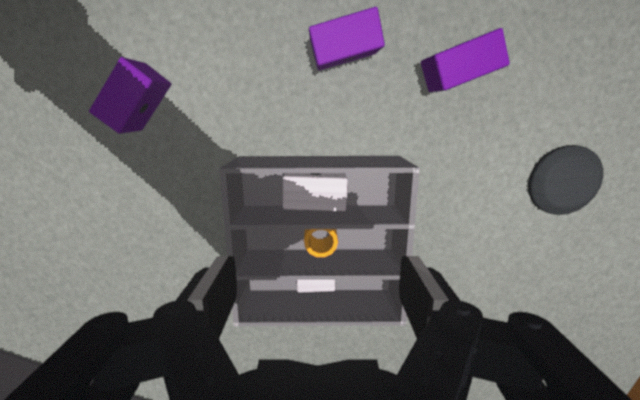

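The wrist view shows the grey block in the lane at (315,192), the coupling at (321,243) and the packer at (316,286), with the purple ones outside the bin. Next: align and descend, with tips near z=0.025, then grip the ends.

>>> arm_command([
  {"wx": 0, "wy": 0, "wz": 2, "x": -0.05, "y": -0.4, "z": 1.0, "hand": 7.5},
  {"wx": 0, "wy": 0, "wz": 0, "x": 0, "y": 0, "z": 3, "hand": 7.5},
  {"wx": 0, "wy": 0, "wz": 0, "x": 0, "y": 0, "z": 3, "hand": 7.5},
  {"wx": 0, "wy": 0, "wz": 0, "x": 0, "y": 0, "z": 3, "hand": 7.5},
  {"wx": 0, "wy": 0, "wz": 0, "x": 0, "y": 0, "z": 2.5, "hand": 7.5},
  {"wx": 0, "wy": 0, "wz": 0, "x": 0, "y": 0, "z": 2, "hand": 7.5},
  {"wx": 0, "wy": 0, "wz": 0, "x": 0, "y": 0, "z": 1.8, "hand": 7.5},
  {"wx": 0, "wy": 0, "wz": 0, "x": 0, "y": 0, "z": 0, "hand": 7.5},
  {"wx": 0, "wy": 0, "wz": 0, "x": 0, "y": 0, "z": 0, "hand": 7.5},
])

```text
time_s: 11.43
ee_pos: [0.4916, -0.2308, -0.0059]
orientation: [[-0.23, 0.973, -0.003], [0.973, 0.23, 0.001], [0.002, -0.002, -1.0]]
contact_force: [0.2, -0.2, -0.0]
finger_gap: 0.878
```

>>> arm_command([
  {"wx": 0, "wy": 0, "wz": 0, "x": 0, "y": 0, "z": 0, "hand": 4.5},
  {"wx": 0, "wy": 0, "wz": 0, "x": 0, "y": 0, "z": 0, "hand": 4.5},
  {"wx": 0, "wy": 0, "wz": 0, "x": 0, "y": 0, "z": 0, "hand": 4.5},
  {"wx": 0, "wy": 0, "wz": 0, "x": 0, "y": 0, "z": 0, "hand": 4.5},
  {"wx": 0, "wy": 0, "wz": 0, "x": 0, "y": 0, "z": 0, "hand": 4.5},
], newtons=40)

```text
time_s: 11.85
ee_pos: [0.4943, -0.2325, -0.0032]
orientation: [[-0.23, 0.973, 0.003], [0.973, 0.23, -0.001], [-0.002, 0.003, -1.0]]
contact_force: [-0.2, 0.4, 6.1]
finger_gap: 0.65
```

Both ends gripped (55.5 mm). Next: lift and carry to the clear worktop near (0.41,-0.02).

>>> arm_command([
  {"wx": 0, "wy": 0, "wz": 0, "x": 0, "y": 0, "z": -1, "hand": 4.5},
  {"wx": 0, "wy": 0, "wz": 0, "x": 0, "y": 0, "z": -2, "hand": 4.5},
  {"wx": 0, "wy": 0, "wz": 0, "x": 0, "y": 0, "z": -3, "hand": 4.5},
  {"wx": 0, "wy": 0, "wz": 0, "x": 0, "y": 0, "z": -3, "hand": 4.5},
  {"wx": 0, "wy": 0, "wz": 0, "x": 0, "y": 0, "z": -2, "hand": 4.5},
  {"wx": 0, "wy": 0, "wz": 0, "x": 0, "y": 0, "z": 0, "hand": 4.5},
])

```text
time_s: 12.35
ee_pos: [0.4958, -0.234, 0.1103]
orientation: [[-0.229, 0.973, 0.009], [0.973, 0.229, -0.004], [-0.006, 0.008, -1.0]]
contact_force: [0.7, -0.8, -1.6]
finger_gap: 0.651
```

>>> arm_command([
  {"wx": 0, "wy": 0, "wz": 0, "x": 1, "y": -0.15, "z": 0, "hand": 4.5},
  {"wx": 0, "wy": 0, "wz": 0, "x": 2, "y": -0.3, "z": 0, "hand": 4.5},
  {"wx": 0, "wy": 0, "wz": 0, "x": 2.4, "y": -0.35, "z": 0, "hand": 4.5},
  {"wx": 0, "wy": 0, "wz": 0, "x": 2.4, "y": -0.35, "z": 0, "hand": 4.5},
  {"wx": 0, "wy": 0, "wz": 0, "x": 2.4, "y": -0.35, "z": 0, "hand": 4.5},
  {"wx": 0, "wy": 0, "wz": 0, "x": 2.4, "y": -0.35, "z": 0, "hand": 4.5},
  {"wx": 0, "wy": 0, "wz": 0, "x": 2.4, "y": -0.35, "z": 0, "hand": 4.5},
  {"wx": 0, "wy": 0, "wz": 0, "x": 2.4, "y": -0.35, "z": 0, "hand": 4.5},
  {"wx": 0, "wy": 0, "wz": 0, "x": 2.4, "y": -0.35, "z": 0, "hand": 4.5},
  {"wx": 0, "wy": 0, "wz": 0, "x": 1.8, "y": -0.3, "z": 0, "hand": 4.5},
  {"wx": 0, "wy": 0, "wz": 0, "x": 1, "y": -0.1, "z": 0, "hand": 4.5},
  {"wx": 0, "wy": 0, "wz": 0, "x": 0, "y": 0, "z": 0, "hand": 4.5},
])

```text
time_s: 13.35
ee_pos: [0.4052, -0.0161, 0.1033]
orientation: [[-0.235, 0.972, -0.006], [0.972, 0.235, 0.002], [0.003, -0.005, -1.0]]
contact_force: [-0.3, 0.0, -1.4]
finger_gap: 0.653
```

```bash
python3 - <<'E'
from h import *
s=manip.get_state(); print(s['time_s'],s['ee_pos'],yaw(),s['finger_gap'],s['contact_force'])
a,d=manip.capture('scene'); C=cloud('scene',d)
P=C.reshape(-1,3); x,y=s['ee_pos'][:2]
i=manip.camera_info('scene'); 
p=(np.array([x,y,.1])-i['origin'])@np.array(i['attitude']); u,v=(np.array(i['K'])@(p/p[2]))[:2]; u=int(u);v=int(v);print(u,v)
save('s2',cv2.resize(a[max(0,v-80):v+80,u-100:u+100],(800,640)[:2] if 0 else (750,600),interpolation=cv2.INTER_CUBIC))
col=np.array([a[...,k].astype(int) for k in range(3)]); br=(col.min(0)>110)
m=br&(np.hypot(C[...,0]-x,C[...,1]-y)<.06)&(C[...,2]>.04)
print(m.sum(),np.percentile(C[m][:,2],[1,50,99]) if m.any() else 0)
E
```

```text
13.35 [ 0.4052 -0.0161  0.1033] 13.599966385773595 0.6527526143930369 [-0.3324  0.0111 -1.3528]
341 156
43 [0.1196 0.3036 0.4025]
```

View pics/s2.png

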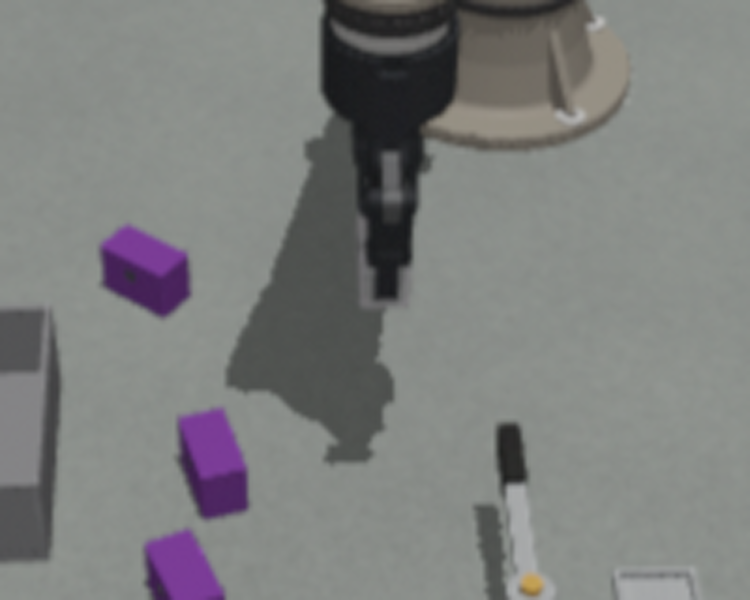

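The block is held (it reads about -1.5 N), the lever points square to the pipe, and the spot below is clear. Lowering.

>>> arm_command([
  {"wx": 0, "wy": 0, "wz": 0, "x": 0, "y": 0, "z": 1.5, "hand": 4.5},
  {"wx": 0, "wy": 0, "wz": 0, "x": 0, "y": 0, "z": 2.5, "hand": 4.5},
  {"wx": 0, "wy": 0, "wz": 0, "x": 0, "y": 0, "z": 2.5, "hand": 4.5},
  {"wx": 0, "wy": 0, "wz": 0, "x": 0, "y": 0, "z": 2, "hand": 4.5},
  {"wx": 0, "wy": 0, "wz": 0, "x": 0, "y": 0, "z": 1.4, "hand": 4.5},
  {"wx": 0, "wy": 0, "wz": 0, "x": 0, "y": 0, "z": 1, "hand": 4.5},
  {"wx": 0, "wy": 0, "wz": 0, "x": 0, "y": 0, "z": 0.3, "hand": 4.5},
  {"wx": 0, "wy": 0, "wz": 0, "x": 0, "y": 0, "z": 0.1, "hand": 4.5},
  {"wx": 0, "wy": 0, "wz": 0, "x": 0, "y": 0, "z": 0.1, "hand": 4.5},
  {"wx": 0, "wy": 0, "wz": 0, "x": 0, "y": 0, "z": 0, "hand": 4.5},
])

```text
time_s: 14.23
ee_pos: [0.4093, -0.02, -0.0084]
orientation: [[-0.229, 0.973, 0.001], [0.973, 0.229, -0.0], [-0.0, 0.001, -1.0]]
contact_force: [-0.0, -0.1, -1.1]
finger_gap: 0.652
```

>>> arm_command([
  {"wx": 0, "wy": 0, "wz": 0, "x": 0, "y": 0, "z": 0.3, "hand": 4.5},
  {"wx": 0, "wy": 0, "wz": 0, "x": 0, "y": 0, "z": 0.15, "hand": 4.5},
  {"wx": 0, "wy": 0, "wz": 0, "x": 0, "y": 0, "z": 0.1, "hand": 4.5},
  {"wx": 0, "wy": 0, "wz": 0, "x": 0, "y": 0, "z": 0, "hand": 4.5},
])

```text
time_s: 14.57
ee_pos: [0.4088, -0.0195, -0.0143]
orientation: [[-0.23, 0.973, -0.0], [0.973, 0.23, 0.0], [0.0, -0.0, -1.0]]
contact_force: [-0.1, -0.8, -1.4]
finger_gap: 0.651
```

>>> arm_command([
  {"wx": 0, "wy": 0, "wz": 0, "x": 0, "y": 0, "z": 0.15, "hand": 4.5},
  {"wx": 0, "wy": 0, "wz": 0, "x": 0, "y": 0, "z": 0.1, "hand": 4.5},
  {"wx": 0, "wy": 0, "wz": 0, "x": 0, "y": 0, "z": 0, "hand": 4.5},
])

```text
time_s: 14.82
ee_pos: [0.4091, -0.0195, -0.0153]
orientation: [[-0.229, 0.973, 0.0], [0.973, 0.229, 0.001], [0.001, 0.0, -1.0]]
contact_force: [-4.8, 0.8, 16.7]
finger_gap: 0.65
```

Contact at the predicted height. Release, lift, turn a quarter.

>>> arm_command([
  {"wx": 0, "wy": 0, "wz": 0, "x": 0, "y": 0, "z": -0.15, "hand": 4.5},
  {"wx": 0, "wy": 0, "wz": 0, "x": 0, "y": 0, "z": 0, "hand": 7.5},
  {"wx": 0, "wy": 0, "wz": 0, "x": 0, "y": 0, "z": 0, "hand": 7.5},
  {"wx": 0, "wy": 0, "wz": 0, "x": 0, "y": 0, "z": 0, "hand": 7.5},
  {"wx": 0, "wy": 0, "wz": 0, "x": 0, "y": 0, "z": 0, "hand": 7.5},
  {"wx": 0, "wy": 0, "wz": 0, "x": 0, "y": 0, "z": -2, "hand": 7.5},
  {"wx": 0, "wy": 0, "wz": 0, "x": 0, "y": 0, "z": -4, "hand": 7.5},
  {"wx": 0, "wy": 0, "wz": 0, "x": 0, "y": 0, "z": -4, "hand": 7.5},
  {"wx": 0, "wy": 0, "wz": -6, "x": 0, "y": 0, "z": -3, "hand": 7},
])

```text
time_s: 15.57
ee_pos: [0.4095, -0.0199, 0.1171]
orientation: [[-0.331, 0.944, 0.002], [0.944, 0.331, -0.0], [-0.001, 0.002, -1.0]]
contact_force: [1.6, 0.9, 0.1]
finger_gap: 0.823
```

>>> arm_command([
  {"wx": 0, "wy": 0, "wz": -7, "x": 0, "y": 0, "z": 0, "hand": 7},
  {"wx": 0, "wy": 0, "wz": -7, "x": 0, "y": 0, "z": 0, "hand": 7},
  {"wx": 0, "wy": 0, "wz": -7, "x": 0, "y": 0, "z": 0, "hand": 7},
  {"wx": 0, "wy": 0, "wz": -7, "x": 0, "y": 0, "z": 0, "hand": 7},
  {"wx": 0, "wy": 0, "wz": -7, "x": 0, "y": 0, "z": 0, "hand": 7},
  {"wx": 0, "wy": 0, "wz": -7, "x": 0, "y": 0, "z": 0, "hand": 7},
  {"wx": 0, "wy": 0, "wz": -7, "x": 0, "y": 0, "z": 0, "hand": 7},
  {"wx": 0, "wy": 0, "wz": -7, "x": 0, "y": 0, "z": 0, "hand": 7},
  {"wx": 0, "wy": 0, "wz": -7, "x": 0, "y": 0, "z": 0, "hand": 7},
  {"wx": 0, "wy": 0, "wz": -7, "x": 0, "y": 0, "z": 0, "hand": 7},
  {"wx": 0, "wy": 0, "wz": -7, "x": 0, "y": 0, "z": 0, "hand": 7},
  {"wx": 0, "wy": 0, "wz": -7, "x": 0, "y": 0, "z": 0, "hand": 7},
])

```text
time_s: 16.57
ee_pos: [0.4086, -0.0196, 0.1144]
orientation: [[-0.972, -0.235, -0.001], [-0.235, 0.972, -0.0], [0.001, 0.0, -1.0]]
contact_force: [0.5, 0.6, 0.1]
finger_gap: 0.82
```

>>> arm_command([
  {"wx": 0, "wy": 0, "wz": 0, "x": 0, "y": 0, "z": 0, "hand": 6},
  {"wx": 0, "wy": 0, "wz": 0, "x": 0, "y": 0, "z": 0, "hand": 6},
])

```text
time_s: 16.73
ee_pos: [0.4086, -0.0196, 0.1145]
orientation: [[-0.974, -0.226, -0.0], [-0.226, 0.974, -0.0], [0.0, 0.0, -1.0]]
contact_force: [0.1, -0.1, 0.2]
finger_gap: 0.706
```

```bash
python3 - <<'E'
from h import *
s=manip.get_state(); print(s['time_s'],s['ee_pos'],yaw(),s['finger_gap'],s['contact_force'],s['joints'])
a,d=manip.capture('wrist'); save('w5',a); C=cloud('wrist',d)
T=toolc(C)
for k in manip.outline_of('wrist','block')[:3]:
    m=cv2.erode(k['mask'].astype(np.uint8),np.ones((3,3)))>0
    print('conf',k['conf'],m.sum(), a[m].mean(0))
    g=abs(C[m][:,2]-.04)<.005; P=C[m][g]; Q=T[m][g]
    if len(P)>50:
        print(cv2.minAreaRect(P[:,:2].astype(np.float32)*1000),np.median(P,0)); print('tool',cv2.minAreaRect(Q[:,:2].astype(np.float32)),Q.min(0),Q.max(0))
for r in manip.pinpoint('wrist','cradle')[:1]: print('cradle',r['conf'],w('wrist',r['location']))
E
```

```text
16.7333 [ 0.4086 -0.0196  0.1145] 103.08600318065612 0.7057448573001576 [ 0.0731 -0.1113  0.1912] [-0.3098  0.1087  0.3425  2.0206 -0.0428  1.0193  1.8525]
conf 0.73 4550 [ 96.1527  36.2273 124.4985]
((316.4504089355469, -196.76690673828125), (56.59241485595703, 29.136474609375), 65.89501190185547) [ 0.3187 -0.1911  0.0389]
tool ((129.91395568847656, -151.61770629882812), (29.13660430908203, 56.5926513671875), 37.20083999633789) [ 102.5553 -180.803    72.9483] [ 141.5703 -121.5728   79.5379]
conf 0.66 2638 [151.3783 144.113  148.605 ]
((407.6509704589844, -20.966690063476562), (55.21819305419922, 28.137788772583008), 13.021432876586914) [ 0.406  -0.0214  0.0389]
tool ((1.2507991790771484, -1.0549612045288086), (55.21733093261719, 28.137792587280273), 0.07483481615781784) [-26.343  -15.1238  73.4693] [28.8508 13.0437 79.4337]
conf 0.62 2469 [ 94.9137  38.9777 121.39  ]
((480.5660400390625, -107.06629943847656), (46.772342681884766, 28.866621017456055), 30.079608917236328) [ 0.4765 -0.1083  0.0388]
tool ((-50.258445739746094, -101.43708038330078), (28.86603355407715, 46.77214813232422), 73.01864624023438) [ -76.3543 -120.0724   73.6978] [-24.4667 -86.2763  79.4623]
```

View pics/w5.png

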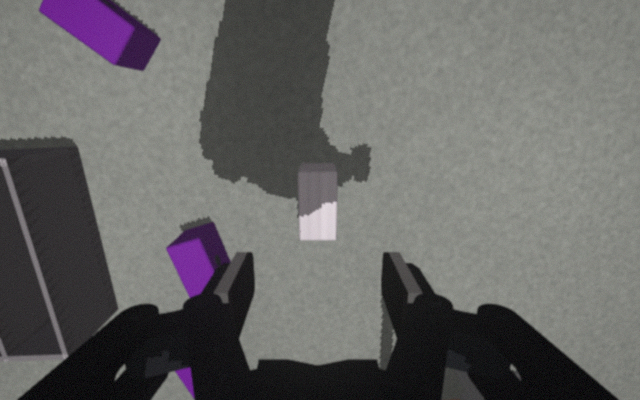

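The block stands free at (318,200), centred under the tool to about 1 mm and square to it. Next: descend and grip the long sides, with tips about 15 mm above its base so they clear the cradle lips.

>>> arm_command([
  {"wx": 0, "wy": 0, "wz": 0, "x": 0.1, "y": -0.1, "z": 2, "hand": 6},
  {"wx": 0, "wy": 0, "wz": 0, "x": 0, "y": 0, "z": 3.5, "hand": 6},
  {"wx": 0, "wy": 0, "wz": 0, "x": 0, "y": 0, "z": 3, "hand": 6},
  {"wx": 0, "wy": 0, "wz": 0, "x": 0, "y": 0, "z": 2.5, "hand": 6},
  {"wx": 0, "wy": 0, "wz": 0, "x": 0, "y": 0, "z": 1.3, "hand": 6},
  {"wx": 0, "wy": 0, "wz": 0, "x": 0, "y": 0, "z": 0, "hand": 6},
  {"wx": 0, "wy": 0, "wz": 0, "x": 0, "y": 0, "z": 0, "hand": 2},
  {"wx": 0, "wy": 0, "wz": 0, "x": 0, "y": 0, "z": 0, "hand": 2},
  {"wx": 0, "wy": 0, "wz": 0, "x": 0, "y": 0, "z": 0, "hand": 2},
  {"wx": 0, "wy": 0, "wz": 0, "x": 0, "y": 0, "z": 0, "hand": 2},
  {"wx": 0, "wy": 0, "wz": 0, "x": 0, "y": 0, "z": 0, "hand": 2},
  {"wx": 0, "wy": 0, "wz": 0, "x": 0, "y": 0, "z": 0, "hand": 2},
], newtons=40)

```text
time_s: 17.88
ee_pos: [0.4097, -0.0207, -0.007]
orientation: [[-0.973, -0.229, 0.003], [-0.229, 0.973, 0.0], [-0.003, -0.0, -1.0]]
contact_force: [-0.4, 0.5, 6.8]
finger_gap: 0.345
```

>>> arm_command([
  {"wx": 0, "wy": 0, "wz": 0, "x": 0, "y": 0, "z": 0, "hand": 2},
], newtons=40)

```text
time_s: 17.97
ee_pos: [0.4097, -0.0207, -0.007]
orientation: [[-0.973, -0.229, 0.003], [-0.229, 0.973, 0.0], [-0.003, -0.0, -1.0]]
contact_force: [-0.1, -0.4, 6.3]
finger_gap: 0.347
```

>>> arm_command([
  {"wx": 0, "wy": 0, "wz": 0, "x": 0, "y": 0, "z": -1, "hand": 2},
  {"wx": 0, "wy": 0, "wz": 0, "x": 0, "y": 0, "z": -3, "hand": 2},
  {"wx": 0, "wy": 0, "wz": 0, "x": 0, "y": 0, "z": -4, "hand": 2},
  {"wx": 0, "wy": 0, "wz": 0, "x": 0, "y": 0, "z": -4, "hand": 2},
  {"wx": 0, "wy": 0, "wz": 0, "x": 0, "y": 0, "z": -2, "hand": 2},
  {"wx": 0, "wy": 0, "wz": 0, "x": 0, "y": 0, "z": 0, "hand": 2},
])

```text
time_s: 18.47
ee_pos: [0.4123, -0.0208, 0.1367]
orientation: [[-0.973, -0.229, 0.012], [-0.229, 0.973, 0.001], [-0.012, -0.001, -1.0]]
contact_force: [0.7, 0.0, -1.2]
finger_gap: 0.343
```

```bash
python3 - <<'E'
from h import *
s=manip.get_state(); print(s['time_s'],s['ee_pos'],yaw(),s['finger_gap'],s['contact_force'])
y0=np.radians(14.3); X=np.array([np.cos(y0),np.sin(y0)]);Y=np.array([-X[1],X[0]])
for c in ('top','scene'):
    a,d=manip.capture(c); C=cloud(c,d)
    for r in manip.pinpoint(c,'cradle')[:1]: print(c,r['conf'],w(c,r['location']))
    for r in manip.pinpoint(c,'lever_grip')[:1]: print(c,'grip',r['conf'],w(c,r['location']))
    P=C.reshape(-1,3); col=a.reshape(-1,3).astype(int)
    L=P[:,:2]-np.array([.577,.1775]); u=L@X*1000; v=L@Y*1000; z=P[:,2]*1000
    near=(abs(u)<70)&(abs(v)<45); grey=abs(col[:,0]-col[:,2])<25
    for n,m in (('floor/lip',near&grey&(z>45)&(z<62)&(u<33)),('walltop',near&(z>100)&(z<110)),('wallface',near&(z>60)&(z<98)&(u>15))):
        if m.sum()<10: print(n,m.sum());continue
        q=np.stack([u[m],v[m]],1).astype(np.float32); print(c,n,m.sum(),'u',np.percentile(q[:,0],[1,50,99]),'v',np.percentile(q[:,1],[1,50,99]),cv2.minAreaRect(q), np.median(z[m]))
    g=P[(z>72)&(z<90)&(np.hypot(P[:,0]-.5945,P[:,1]-.1045)<.14)&(P[:,1]<.15)]
    g=g[np.hypot(g[:,0]-.5945,g[:,1]-.1045)>.02]
    l=cv2.fitLine(g[:,:2].astype(np.float32)*1000,cv2.DIST_HUBER,0,.01,.01).ravel(); print('lever',len(g),np.degrees(np.arctan2(l[1],l[0])),l[2:])
i=manip.camera_info('top')
E
```

```text
18.4667 [ 0.4123 -0.0208  0.1367] 103.2645092204182 0.34286656608739846 [ 0.6995  0.0075 -1.1903]
top 0.85 [0.5787 0.1791 0.0502]
top grip 0.64 [0.4915 0.0803 0.0702]
top floor/lip 663 u [-34.7633  -0.307   32.5307] v [-23.6125  -0.3064  21.6893] ((-1.217620849609375, -0.6723365783691406), (46.63846969604492, 67.8816909790039), 89.835205078125) 49.820248855391604
top walltop 59 u [31.9803 34.1686 37.355 ] v [-22.3304  -0.5534  21.5482] ((34.6458740234375, -0.1750011444091797), (44.65425109863281, 5.294582366943359), 89.4483871459961) 104.36584258050718
top wallface 79 u [29.7841 32.3155 36.7386] v [-23.9595  -1.7776  22.2385] ((34.520965576171875, -1.5229644775390625), (47.19612503051758, 12.5463228225708), 79.69139862060547) 80.24140835764648
lever 299 14.218349 [521.3533  85.4263]
scene 0.82 [0.5792 0.1774 0.0487]
scene grip 0.69 [0.4907 0.0824 0.0737]
scene floor/lip 269 u [-34.9202 -21.7321  28.5624] v [-22.3031  -6.6046  23.7822] ((-2.1453514099121094, 1.0358943939208984), (68.38306427001953, 46.8675651550293), 0.032399218529462814) 52.37656459400286
scene walltop 97 u [31.3084 36.0887 39.3255] v [-21.8157   0.1542  23.4643] ((35.17965316772461, 0.5657100677490234), (46.15447998046875, 8.717949867248535), 87.57308197021484) 104.85873408284141
scene wallface 290 u [34.0764 37.1386 39.7362] v [-22.3136   0.6739  23.6989] ((36.775211334228516, 0.6175251007080078), (46.88896179199219, 7.308948040008545), 88.25591278076172) 79.79180914580385
lever 245 15.060408 [523.1985  87.1209]
```

Cradle centre confirmed at (0.577, 0.1775), yaw 14.3° (lip and wall edges fit to within 1 mm). The lever measures 14–15°, so it's shut.

```bash
python3 -c "
from h import *
s=manip.get_state();print(s['ee_pos'],yaw())
plan(.577,.1775,s['ee_pos'][2],104.3,12)"
```

```text
[ 0.4063 -0.0208  0.1299] 103.26199175125485
{"x":-1.76,"y":1.28,"z":-0,"wz":-0.1},
{"x":-1.77,"y":1.28,"z":-0,"wz":-0.1},
{"x":-1.77,"y":1.28,"z":-0,"wz":-0.1},
{"x":-1.77,"y":1.27,"z":-0,"wz":-0},
{"x":-1.77,"y":1.27,"z":-0,"wz":-0.1},
{"x":-1.77,"y":1.27,"z":-0,"wz":-0.1},
{"x":-1.78,"y":1.27,"z":-0,"wz":-0.1},
{"x":-1.77,"y":1.26,"z":-0,"wz":-0.1},
{"x":-1.78,"y":1.26,"z":-0,"wz":-0.1},
{"x":-1.78,"y":1.26,"z":-0,"wz":-0.1},
{"x":-1.79,"y":1.26,"z":-0,"wz":-0.1},
{"x":-1.78,"y":1.25,"z":-0,"wz":-0}
end [  0.577    0.1775   0.1299 104.262 ]
```

>>> arm_command([
  {"wx": 0, "wy": 0, "wz": -0.1, "x": -1, "y": 0.7, "z": 0, "hand": 2},
  {"wx": 0, "wy": 0, "wz": -0.1, "x": -1.8, "y": 1.3, "z": 0, "hand": 2},
  {"wx": 0, "wy": 0, "wz": -0.1, "x": -2.2, "y": 1.6, "z": 0, "hand": 2},
  {"wx": 0, "wy": 0, "wz": -0.1, "x": -2.2, "y": 1.6, "z": 0, "hand": 2},
  {"wx": 0, "wy": 0, "wz": -0.1, "x": -2.2, "y": 1.6, "z": 0, "hand": 2},
  {"wx": 0, "wy": 0, "wz": -0.1, "x": -2.2, "y": 1.6, "z": 0, "hand": 2},
  {"wx": 0, "wy": 0, "wz": -0.1, "x": -2.2, "y": 1.6, "z": 0, "hand": 2},
  {"wx": 0, "wy": 0, "wz": -0.1, "x": -2.2, "y": 1.6, "z": 0, "hand": 2},
  {"wx": 0, "wy": 0, "wz": -0.1, "x": -2.2, "y": 1.6, "z": 0, "hand": 2},
  {"wx": 0, "wy": 0, "wz": -0.1, "x": -1.9, "y": 1.3, "z": 0, "hand": 2},
  {"wx": 0, "wy": 0, "wz": 0, "x": -1.1, "y": 0.7, "z": 0, "hand": 2},
  {"wx": 0, "wy": 0, "wz": 0, "x": 0, "y": 0, "z": 0, "hand": 2},
])

```text
time_s: 19.77
ee_pos: [0.5787, 0.1825, 0.1295]
orientation: [[-0.968, -0.252, -0.001], [-0.252, 0.968, 0.002], [0.0, 0.002, -1.0]]
contact_force: [0.4, 1.1, -1.9]
finger_gap: 0.343
```

>>> arm_command([
  {"wx": 0, "wy": 0, "wz": 0, "x": 0, "y": 0, "z": 0, "hand": 2},
  {"wx": 0, "wy": 0, "wz": 0, "x": 0, "y": 0, "z": 0, "hand": 2},
])

```text
time_s: 19.93
ee_pos: [0.577, 0.1765, 0.1305]
orientation: [[-0.969, -0.246, -0.002], [-0.246, 0.969, -0.002], [0.003, -0.001, -1.0]]
contact_force: [-1.2, -0.6, -0.9]
finger_gap: 0.34
```

```bash
cat > chk.py <<'E'
from h import *
s=manip.get_state(); print(s['time_s'],s['ee_pos'],yaw(),s['finger_gap'],s['contact_force'])
y0=np.radians(14.3); X=np.array([np.cos(y0),np.sin(y0)]);Y=np.array([-X[1],X[0]])
L=s['ee_pos'][:2]-np.array([.577,.1775]); print('ee in cradle mm',L@X*1000,L@Y*1000)
E=np.array(s['orientation'])
bz=s['ee_pos'][2]+.007
for c in ('wrist','top','scene'):
    a,d=manip.capture(c); C=cloud(c,d)
    for k in manip.outline_of(c,'block')[:4]:
        m=k['mask']; 
        if a[m].mean(0)[1]<80: continue
        m=cv2.erode(m.astype(np.uint8),np.ones((3,3)))>0
        P=C[m]; P=P[(np.hypot(P[:,0]-.577,P[:,1]-.1775)<.06)]
        if len(P)<20: continue
        L=P[:,:2]-np.array([.577,.1775]); q=np.stack([L@X,L@Y,P[:,2]],1)*1000
        print(c,k['conf'],len(P),'u',np.percentile(q[:,0],[2,98]),'v',np.percentile(q[:,1],[2,98]),'z',np.percentile(q[:,2],[2,50,98]))
        t=q[q[:,2]>np.percentile(q[:,2],98)-5]
        print('  top',len(t),np.percentile(t[:,0],[2,98]),np.percentile(t[:,1],[2,98]),cv2.minAreaRect(t[:,:2].astype(np.float32)))
E
python3 chk.py
```

```text
19.9333 [0.577  0.1765 0.1305] 104.23093585150353 0.3396138296126297 [-1.1518 -0.6293 -0.9373]
ee in cradle mm -0.26141064567177247 -0.9959100522985727
wrist 0.64 9729 u [-29.5782  23.3417] v [-15.7208  11.3504] z [146.0368 176.473  177.7386]
  top 8281 [-29.0848  23.591 ] [-15.835   11.3865] ((-2.0292129516601562, -2.1291093826293945), (28.966663360595703, 55.952667236328125), 89.88320922851562)
top 0.52 126 u [-29.113  -13.6173] v [-16.4194   8.8824] z [154.1385 176.6636 180.275 ]
  top 79 [-28.9919 -13.9438] [-15.9144   9.6922] ((-21.2160587310791, -3.21109676361084), (15.821066856384277, 26.782289505004883), 1.4466040134429932)
scene 0.91 450 u [-21.6903  28.9445] v [-14.767   12.8536] z [145.6876 178.058  181.4032]
  top 259 [-24.4945  28.2026] [-12.7885  12.8956] ((0.943359375, 0.2814455032348633), (27.75221824645996, 59.76021194458008), 85.81851959228516)
```

The block hangs within about 1–2 mm of the cradle centre. A small correction, then lower.

>>> arm_command([
  {"wx": 0, "wy": 0, "wz": 0, "x": -0.05, "y": 0.1, "z": 1, "hand": 2},
  {"wx": 0, "wy": 0, "wz": 0, "x": 0, "y": 0, "z": 1.5, "hand": 2},
  {"wx": 0, "wy": 0, "wz": 0, "x": 0, "y": 0, "z": 1.5, "hand": 2},
  {"wx": 0, "wy": 0, "wz": 0, "x": 0, "y": 0, "z": 1.5, "hand": 2},
  {"wx": 0, "wy": 0, "wz": 0, "x": 0, "y": 0, "z": 0.8, "hand": 2},
  {"wx": 0, "wy": 0, "wz": 0, "x": 0, "y": 0, "z": 0.4, "hand": 2},
  {"wx": 0, "wy": 0, "wz": 0, "x": 0, "y": 0, "z": 0, "hand": 2},
  {"wx": 0, "wy": 0, "wz": 0, "x": 0, "y": 0, "z": 0, "hand": 2},
])

```text
time_s: 20.9
ee_pos: [0.5784, 0.1785, 0.065]
orientation: [[-0.969, -0.246, 0.001], [-0.246, 0.969, 0.0], [-0.001, 0.0, -1.0]]
contact_force: [0.2, -0.8, -1.2]
finger_gap: 0.343
```

```bash
python3 chk.py
```

```text
20.9 [0.5784 0.1785 0.065 ] 104.26606588960554 0.34338490726719806 [ 0.2032 -0.7642 -1.2202]
ee in cradle mm 1.6159273696207148 0.5943826706514554
wrist 0.58 9874 u [-27.3765  25.6597] v [-13.8285  13.4948] z [ 80.208  111.0836 112.337 ]
  top 8385 [-26.934   25.9376] [-13.9017  13.554 ] ((0.26017189025878906, -0.09910106658935547), (29.755695343017578, 56.07801055908203), 89.78032684326172)
top 0.62 66 u [-26.8607 -14.3732] v [-14.165    8.1655] z [101.434  111.2433 113.9597]
  top 56 [-26.7115 -14.3173] [-13.8092   8.3894] ((-23.408105850219727, -3.6488170623779297), (11.876067161560059, 24.798629760742188), 29.76947593688965)
scene 0.72 1232 u [-14.9784  55.659 ] v [-55.9437  56.8473] z [  3.0369  48.5679 105.0261]
  top 74 [33.9093 40.0654] [-21.5169  21.958 ] ((37.15058517456055, 0.9931507110595703), (7.135161399841309, 45.22220993041992), 0.4740174114704132)
scene 0.7 209 u [-17.7343  29.4379] v [-10.7946  12.2201] z [107.0049 113.194  116.0493]
  top 176 [-18.1596  28.8146] [-9.9839 12.0072] ((4.019956588745117, 0.6064491271972656), (51.672943115234375, 24.752914428710938), 1.8455312252044678)
```

>>> arm_command([
  {"wx": 0, "wy": 0, "wz": 0, "x": 0.05, "y": 0, "z": 0.6, "hand": 2},
  {"wx": 0, "wy": 0, "wz": 0, "x": 0, "y": 0, "z": 0.6, "hand": 2},
  {"wx": 0, "wy": 0, "wz": 0, "x": 0, "y": 0, "z": 0.5, "hand": 2},
  {"wx": 0, "wy": 0, "wz": 0, "x": 0, "y": 0, "z": 0.2, "hand": 2},
  {"wx": 0, "wy": 0, "wz": 0, "x": 0, "y": 0, "z": 0, "hand": 2},
  {"wx": 0, "wy": 0, "wz": 0, "x": 0, "y": 0, "z": 0, "hand": 2},
])

```text
time_s: 21.7
ee_pos: [0.5773, 0.1782, 0.0453]
orientation: [[-0.969, -0.246, -0.001], [-0.246, 0.969, -0.0], [0.001, -0.0, -1.0]]
contact_force: [0.2, -0.2, -0.9]
finger_gap: 0.341
```

>>> arm_command([
  {"wx": 0, "wy": 0, "wz": 0, "x": 0, "y": 0, "z": 0.1, "hand": 2},
  {"wx": 0, "wy": 0, "wz": 0, "x": 0, "y": 0, "z": 0.1, "hand": 2},
  {"wx": 0, "wy": 0, "wz": 0, "x": 0, "y": 0, "z": 0, "hand": 2},
])

```text
time_s: 21.95
ee_pos: [0.5776, 0.1783, 0.0437]
orientation: [[-0.969, -0.246, 0.0], [-0.246, 0.969, 0.0], [-0.0, 0.0, -1.0]]
contact_force: [0.4, 0.0, -0.7]
finger_gap: 0.343
```

>>> arm_command([
  {"wx": 0, "wy": 0, "wz": 0, "x": 0, "y": 0, "z": 0.1, "hand": 2},
  {"wx": 0, "wy": 0, "wz": 0, "x": 0, "y": 0, "z": 0, "hand": 2},
])

```text
time_s: 22.12
ee_pos: [0.5778, 0.1783, 0.0432]
orientation: [[-0.969, -0.246, 0.001], [-0.246, 0.969, 0.0], [-0.001, 0.0, -1.0]]
contact_force: [0.0, 0.2, 1.2]
finger_gap: 0.343
```

>>> arm_command([
  {"wx": 0, "wy": 0, "wz": 0, "x": 0, "y": 0, "z": 0.1, "hand": 2},
  {"wx": 0, "wy": 0, "wz": 0, "x": 0, "y": 0, "z": 0, "hand": 2},
])

```text
time_s: 22.28
ee_pos: [0.5778, 0.1784, 0.0431]
orientation: [[-0.969, -0.246, 0.001], [-0.246, 0.969, 0.001], [-0.001, 0.0, -1.0]]
contact_force: [-2.5, -1.0, 4.9]
finger_gap: 0.344
```

```bash
python3 chk.py
```

```text
22.2833 [0.5778 0.1784 0.0431] 104.26941140146174 0.3442716533064051 [-2.5497 -1.0412  4.8695]
ee in cradle mm 0.9978146851253209 0.6519539940842439
wrist 0.98 9689 u [-28.4145  24.3574] v [-13.7414  13.2391] z [58.2762 88.6896 89.952 ]
  top 8254 [-27.986   24.5903] [-13.8156  13.2817] ((-0.9864654541015625, -0.3433265686035156), (55.618568420410156, 29.06442642211914), 0.02810998074710369)
scene 0.46 134 u [-19.5508  16.1518] v [-8.9137 12.9361] z [88.7917 90.9577 94.6733]
  top 114 [-19.5977  16.2073] [-8.8961 12.8114] ((-1.5486888885498047, 2.2239456176757812), (20.161026000976562, 39.646461486816406), 80.62767028808594)
```

It is seated: top at z≈0.089–0.090, i.e. floor 50 + 40 mm, and floor force is rising. Release and retreat.

>>> arm_command([
  {"wx": 0, "wy": 0, "wz": 0, "x": 0, "y": 0, "z": -0.1, "hand": 2},
  {"wx": 0, "wy": 0, "wz": 0, "x": 0, "y": 0, "z": 0, "hand": 5},
  {"wx": 0, "wy": 0, "wz": 0, "x": 0, "y": 0, "z": 0, "hand": 5},
  {"wx": 0, "wy": 0, "wz": 0, "x": 0, "y": 0, "z": 0, "hand": 5},
  {"wx": 0, "wy": 0, "wz": 0, "x": 0, "y": 0, "z": 0, "hand": 5},
  {"wx": 0, "wy": 0, "wz": 0, "x": 0, "y": 0, "z": -2, "hand": 5},
  {"wx": 0, "wy": 0, "wz": 0, "x": 0, "y": 0, "z": -3, "hand": 5},
  {"wx": 0, "wy": 0, "wz": 0, "x": 0, "y": 0, "z": -3, "hand": 5},
  {"wx": 0, "wy": 0, "wz": 0, "x": 0, "y": 0, "z": -3, "hand": 5},
  {"wx": 0, "wy": 0, "wz": 0, "x": 3, "y": 0, "z": -2, "hand": 5},
  {"wx": 0, "wy": 0, "wz": 0, "x": 3, "y": 0, "z": 0, "hand": 5},
  {"wx": 0, "wy": 0, "wz": 0, "x": 3, "y": 0, "z": 0, "hand": 5},
])

```text
time_s: 23.58
ee_pos: [0.4909, 0.1561, 0.1744]
orientation: [[-0.969, -0.246, 0.004], [-0.246, 0.969, 0.001], [-0.004, 0.0, -1.0]]
contact_force: [-0.1, 0.1, -0.5]
finger_gap: 0.584
```

>>> arm_command([
  {"wx": 0, "wy": 0, "wz": 0, "x": 3, "y": 0, "z": 0, "hand": 5},
  {"wx": 0, "wy": 0, "wz": 0, "x": 3, "y": 0, "z": 0, "hand": 5},
  {"wx": 0, "wy": 0, "wz": 0, "x": 0, "y": 0, "z": 0, "hand": 5},
])

```text
time_s: 23.83
ee_pos: [0.4253, 0.1395, 0.1715]
orientation: [[-0.969, -0.247, -0.008], [-0.247, 0.969, -0.001], [0.008, 0.001, -1.0]]
contact_force: [-1.4, -0.6, 0.0]
finger_gap: 0.585
```

```bash
python3 chk.py; python3 - <<'E'
from h import *
b,e=manip.capture('scene'); save('fin',cv2.resize(b[130:330,170:470],(780,520),interpolation=cv2.INTER_CUBIC))
C=cloud('scene',e); P=C.reshape(-1,3);z=P[:,2]*1000
r=np.hypot(P[:,0]-.5945,P[:,1]-.1045)
g=P[(z>70)&(z<90)&(r<.14)&(r>.02)&(P[:,1]<.14)]
l=cv2.fitLine(g[:,:2].astype(np.float32)*1000,cv2.DIST_HUBER,0,.01,.01).ravel(); print('lever',len(g),np.degrees(np.arctan2(l[1],l[0])))
for t in ('coupling','packer','wrench','burner_cap'):
    for q in manip.pinpoint('scene',t)[:2]: print(t,q['conf'],w('scene',q['location']))
E
```

```text
23.8333 [0.4253 0.1395 0.1715] 104.30179900877081 0.5847889865440297 [-1.4317 -0.5581  0.0003]
ee in cradle mm -156.34684812168626 0.6362769446563027
wrist 0.72 1333 u [-24.54    -2.6996] v [-13.2905  13.1745] z [55.3257 87.7381 91.2838]
  top 706 [-24.3219  -2.1142] [-13.2391  13.164 ] ((-12.834810256958008, 0.04454803466796875), (24.78814125061035, 28.16558074951172), 0.9830825328826904)
top 0.59 368 u [-27.9723  23.412 ] v [-14.3251  12.5557] z [69.8749 88.7217 92.3326]
  top 266 [-27.0031  23.4141] [-13.7033  12.5573] ((-1.7863731384277344, -0.31380653381347656), (28.05358123779297, 53.09136199951172), 89.27660369873047)
scene 0.86 227 u [-21.7496  16.4074] v [-13.0431  13.595 ] z [68.6554 90.7262 93.6101]
  top 190 [-21.9043  16.7199] [-12.1017  13.4933] ((-2.5019054412841797, 0.7690544128417969), (41.01729202270508, 27.807357788085938), 0.23332910239696503)
lever 250 14.761925
coupling 0.71 [ 0.5091 -0.2771  0.0072]
packer 0.72 [ 0.5217 -0.3225  0.0149]
wrench 0.97 [ 0.7811  0.1416 -0.0048]
burner_cap 0.81 [ 0.735  -0.1622  0.0005]
```

View pics/fin.png

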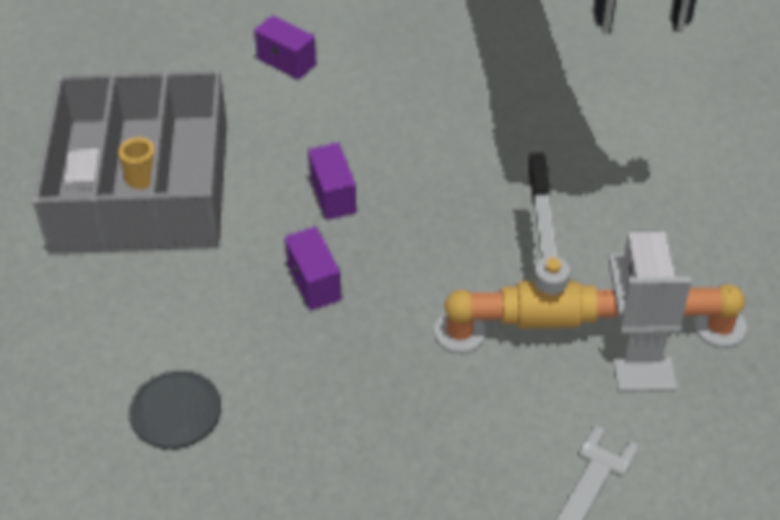

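The final picture shows the lever square across the pipe (540,175), the block in the cradle (652,255), and everything else where it was. The robot is clear of it all.

```bash
python3 -c "
from h import *
print(manip.job_done())"
```

```text
the job is handed in; nothing more can be done
None
```

The job is done and handed in at about 24 s of the 67 s allowed. I turned the lever to its shut stop, lifted the block out of the bin by its ends and stood it on the open worktop. I then took it again by its long sides and lowered it into the cradle until it touched the floor before letting go.

**Last checks:**
- **Lever:** it measured 14.8° against the valve's yaw of about 14.3°, so it is square across the pipe. At the stop it did not move further under rising force.
- **Block:** its top is at 88–91 mm, where 90 mm (50 mm floor plus 40 mm block) means it is seated. It sits within about 1–2.5 mm of the cradle centre and square to it.
- **Other parts:** the coupling, packer, wrench and burner cap measured within about 5 mm of their first positions, which is within the networks' error. The purple look-alikes appear unmoved in the last picture; I did not measure them again.
- **Robot:** it is clear of everything.

**What disagreed or failed:**
- **Fingertips:** they end about 21–34 mm short of the reported TCP, depending on how far the gripper is open. Because of this the first try at the lever closed just above the grip, without moving it. I corrected for the offset from then on.
- **Refused calls:** the first two move calls were rejected because every row needs all seven values. Nothing moved.

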